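# Put the balance's check weights back in their case

## Robot

A 7-joint arm with a two-finger parallel gripper is mounted at the origin on the work surface. World frame = base frame: x ahead of the robot, y to its left, z up, the work surface at z = 0. Lengths are in m, angles in rad, forces in N, time in s.
With the tool pointing down it reaches from about 0.425 to 0.925 m from the base axis. Payload 6.8 kg.
Tool frame: the origin (TCP) lies at the very end of the fingers, on their centre line; the grasp point (between the pads) lies 19 mm behind it; z points along the fingers, x is the direction in which the jaws open and shut, and the axes are right-handed (so a half turn about z gives the same grasp; the last joint's range is limited). The gripper opens to 85 mm and grips with 20 to 120 N. Pads are 22 mm wide; open, the fingers measure 114 mm over their backs; the gripper's body (76 mm by 85 mm) begins 54 mm behind the grasp point. The pads swing forward as they close: fully open they stand 13 mm farther back than shut.
Start: joints at [1.053, 0.477, 0.022, 1.555, -0.011, 1.109, -0.083], TCP at [0.269, -0.619, 0.231] pointing down, gripper open.
Joint ranges: [-2.96, 2.96], [-0.34, 2.1], [-1.41, 1.46], [0.24, 2.44], [-1.37, 4.51], [0.17, 1.92], [-2.96, 2.96]. Speed limits (rad/s): [2.39, 2.39, 3.14, 3.14, 3.14, 3.14, 3.14].

## Interface

Orientations are given as a rotation vector (axis times angle).
In Python, from bench import r, grab_frame gives the robot as it stands. The module is installed in compiled form; this text tells all that it offers.
- The arm moves only by the tool send_rows, never from a script. Its argument "series" is a list of rows, each a list of 2 entries, a list of its own where there are three numbers: the shift along the tool's x, y, z in m, then the turn, a rotation vector about the tool's x, y, z in units of 5 degrees (1.0 is 5 degrees). A call has 1 to 20 rows; each row shifts and turns the commanded pose from where the row before left it, along the tool's axes as they then stand; what a row does not reach is not made up. A row lasts 1/8 s, in which the tool goes at most 62.5 mm and 10.7 degrees, less where a joint would pass 70% of its speed; a pose out of reach is approached as far as the arm can. A call is refused whole if a number of a shift passes 0.0625 or a number of a turn 1, either way. A call with a gripper value outside its range is refused whole. "fingers" is the closure in counts, from 0 (fully open) to 255 (shut), set as the call begins (left out, the last holds). The fingers move at their own pace and stop on an object; "grip_force" is the grip in N (left out, the last holds). Time passes only in rows, so rows that do not move let the fingers close. It gives the time, the measured TCP pose, the force and the opening at its end, in the units of the state.
- r.get_obs(): the state, without advancing time (a new reading comes with each control period).
- grab_frame(name): name is "side" or "top" or "wrist"; returns a dict with "frame" (384x512x3 uint8, red, green, blue), "fx", "fy", "cx", "cy" (pixels), "dist_coeffs" ([k1, k2, p1, p2, k3] as OpenCV has them; the pictures are not rectified), "origin" and "rotation" of the camera in the world; the wrist camera has in their place "T_tool_cam" (4x4, takes a point from camera to tool coordinates, whose origin is the TCP and whose axes are the tool frame's). Camera axes: x right, y down, z forward; pixel columns grow to the right and rows downward; lengths in m; the calibration is good to about 2 mm. A picture is of the moment at which its call begins: read the wrist's pose just before it. There is no depth.
- r.hand_in(): hands the job in, once; it reports no verdict.
The state is a dict: "clock": time; "joints": joint angles; "qvel": joint speeds; "tau": joint torques, N m; "tcp_pos": TCP position; "orientation": TCP orientation; "contact_force": force on the tool from outside, world axes, zero at the start; "moment": the same for the moment, N m; "grip_width": finger opening in m.
Only numpy, scipy, OpenCV 4.12 (cv2) and the standard library are available. Lean on these libraries where they do the work, as an engineer would, in place of code of your own. Each camera call takes 0.05 s, during which the arm holds its last target.

## Task

The daily check of the balance is finished: put the three knobbed steel weights and the weight fork back in their open wooden case, each weight standing upright on the bottom of the well of its size (biggest weight in the widest well, smallest in the narrowest) and the fork lying flat in the long trough, either way round. Set the weights down, do not drop them or tip them over. Leave the hooked weight and the spatula, which do not belong in the case, where they lie.

Things in the scene. Friction and masses are not known exactly. Their poses are not given: they have to be found in the camera images.
- w500_mid (a point): Biggest knobbed weight (500 g, plain steel), standing on the round pan of the balance (pan top 83 mm above the bench): body 38 mm in diameter and 46 mm high, above it a neck 20 mm across and 5 mm high and a round grip knob 24 mm across and 13 mm high; 64 mm high in all. The point is its centre, 32 mm above its underside; z is its upright axis.
- w200_mid (a point): Middle knobbed weight (200 g, plain steel), standing on the bench: body 28 mm in diameter and 34 mm high, neck 13 mm across and 4 mm high, knob 18 mm across and 9 mm high; 47 mm high in all. The point is its centre, 23.5 mm above its underside; z is its upright axis.
- w50_mid (a point): Smallest knobbed weight (50 g, plain steel), standing on the bench: body 18 mm in diameter and 21 mm high, neck 8 mm across and 2.5 mm high, knob 12 mm across and 6.5 mm high; 30 mm high in all. The point is its centre, 15 mm above its underside; z is its upright axis.
- fork_mid (a point): Weight fork (about 70 g) lying on the bench, 160 mm long along its x: wooden handle 100 mm long, 14 mm wide and 16 mm high with flat sides, from x = -80 to +20 mm; then a steel shank and a two-pronged U-shaped end, 28 mm wide and open at the tip, up to x = +80 mm. The point is at the middle of its length, which is in the handle, close to its centre of mass, 8 mm above its underside; x points to the prongs, z up.
- well_wide: Widest well: grey insert block 63.5 mm square with a round well 54 mm in diameter, for the biggest weight. Its origin is under the centre of the block, 12 mm above the bench; the well's bottom is 4 mm and its rim 12 mm above the origin (well 8 mm deep). The three blocks stand in a row along the case's y, 64 mm apart, in any order; the rim is level with the top of the case, 24 mm above the bench. x points from the fork trough to the row of wells, y along the row.
- well_mid: Middle well: same block and same origin and axes, round well 44 mm in diameter, for the middle weight.
- well_narrow: Narrowest well: same block and same origin and axes, round well 34 mm in diameter, for the smallest weight.
- trough: Long trough of the case for the fork, on the side of the row of wells nearer to the robot, 58 mm from the row centre to centre: inside 187 mm long (along its y) and 45.5 mm wide (along its x), 5 mm deep. Its origin is under its centre, 12 mm above the bench; its bottom is 7 mm and its rim 12 mm above the origin.
- hookw_mid (a point): Look-alike, to be left: plain steel weight with a thin wire hook on top in place of a knob, body 28 mm in diameter and 34 mm high, standing on the bench. The point is the centre of the body, 17 mm above its underside.
- spatula_mid (a point): Look-alike, to be left: spatula with the same wooden handle as the fork, but with one flat blade, 18 mm wide and rounded at the tip, in place of the two prongs; 160 mm long, lying on the bench. The point is at the middle of its length, 8 mm up; x points to the blade.
Things that resemble listed ones, but are neither listed nor needed, are in the scene too. What is shaped like the part that bears fork_mid but turquoise is not meant. Leave any green look-alike of the part that bears w200_mid alone.

How it is judged:
At the end, for the whole second after the job is handed in: Each weight stands on the bottom of its own well (within 12 mm of the centre, tilt under 0.12 rad), the fork lies flat on the trough's bottom (middle within 20 mm, along it within 0.2 rad), all at rest; hooked weight and spatula within 30 mm of their start (horizontal distance between w500_mid and well_wide below 0.012 m and z of w500_mid in the frame of well_wide below 0.039 m and angle between each of w500_mid, w200_mid, w50_mid's own z axis and vertical below 0.12 rad and horizontal distance between w200_mid and well_mid below 0.012 m and z of w200_mid in the frame of well_mid below 0.0305 m and horizontal distance between w50_mid and well_narrow below 0.012 m and z of w50_mid in the frame of well_narrow below 0.022 m and horizontal distance between fork_mid and trough below 0.02 m and z of fork_mid in the frame of trough below 0.018 m and angle between the x axis of fork_mid and the y axis of trough, either way round below 0.2 rad and (angle between fork_mid's own z axis and vertical below 0.15 rad or angle between fork_mid's own z axis and vertical above 2.99 rad) and linear speed of each of w500, w200, w50, fork below 0.01 m/s and distance of each of hookw_mid, spatula_mid from where it was at the start of the episode below 0.03 m); the robot touches nothing.
It fails at once if a knobbed weight is tipped over (more than 0.7 rad) (angle between any of w500_mid, w200_mid, w50_mid's own z axis and vertical above 0.7 rad).
It fails at once if a knobbed weight is dropped (free of the fingers and faster than 0.7 m/s, a fall of about 25 mm) ((linear speed of w500 above 0.7 m/s and contact force between the fingers and w500 below 0.01 N) or (linear speed of w200 above 0.7 m/s and contact force between the fingers and w200 below 0.01 N) or (linear speed of w50 above 0.7 m/s and contact force between the fingers and w50 below 0.01 N)).
It fails at once if the hooked weight or the spatula is moved away (more than 30 mm) (distance of any of hookw_mid, spatula_mid from where it was at the start of the episode above 0.03 m).
It also fails if it takes over 112 s, if anything falls off the work surface, if the arm or the gripper's body presses on something with over 40 N, if the wrist force passes 120 N, or if a joint passes its speed limit or range.

## Working session

There is one attempt and no reset: what is moved stays moved. The work goes in short steps, Python scripts to look and compute and a tool call to move; the robot and the scene stay as the last step left them, time stands still between calls to the robot, and variables do not carry over. Pictures are saved under pics/ and viewed, and the job is handed in when it is done.

Besides the shell and the picture viewer there is one more tool, called after "Emit:" by a JSON object that holds its "method" and its "body", one argument or row to a line. send_rows: Moves the arm, as the interface text tells. Its arguments: {"type":"object","properties":{"series":{"type":"array"},"fingers":{"type":"number"},"grip_force":{"type":"number"}},"required":["series"]}

```bash
mkdir -p pics
python3 - <<'E'
from bench import r, grab_frame
import cv2
print(r.get_obs())
for n in ["side","top","wrist"]:
    f=grab_frame(n); 
    print(n,{k:(v.tolist() if hasattr(v,'tolist') else v) for k,v in f.items() if k!="frame"})
    cv2.imwrite(f"pics/{n}0.png",cv2.resize(f["frame"][:,:,::-1],(800,600),interpolation=cv2.INTER_CUBIC))
E
```

```text
{'clock': 0.0, 'joints': array([ 1.05292614,  0.47778297,  0.022317  ,  1.55644645, -0.011473  ,
        1.10927515, -0.08311973]), 'qvel': array([-0.00089228,  0.00107852,  0.00046007,  0.00020991, -0.00178344,
        0.00123686,  0.00085408]), 'tau': array([-2.95776517e-04, -5.96448827e+01,  1.60740662e+00, -2.81195945e+01,
        1.24166161e-02,  9.27479676e-03,  1.97520370e-05]), 'tcp_pos': array([ 0.26868038, -0.61858835,  0.23033887]), 'orientation': array([-2.62625627e+00,  1.72250258e+00,  2.46011081e-03]), 'contact_force': array([-0.11700753,  0.12643524,  0.32260545]), 'moment': array([-0.06590722,  0.01695987,  0.01827958]), 'grip_width': 0.08528052163405231}
side {'fx': 406.40592432023743, 'fy': 406.40592432023743, 'cx': 257.35506816747903, 'cy': 196.0403628316808, 'dist_coeffs': [-0.028244258548633216, 0.0, 0.0, 0.0, 0.0], 'origin': [-0.15121654433916612, -0.7205543888838047, 0.6883306121520703], 'rotation': [-2.0154513596059584, 0.7463564068458637, -0.3991266151446936]}
top {'fx': 490.87738139902984, 'fy': 490.87738139902984, 'cx': 262.66092973285515, 'cy': 190.62099315862605, 'dist_coeffs': [0.035844689528667116, 0.0, 0.0, 0.0, 0.0], 'origin': [0.3009543349659294, 0.032962545395940034, 1.4751636211437966], 'rotation': [-2.1670580541899076, 2.1558129491205773, -0.1322481323527535]}
wrist {'fx': 286.82113882051266, 'fy': 286.82113882051266, 'cx': 253.97491407119077, 'cy': 185.75235247904578, 'dist_coeffs': [-0.06912535266911934, 0.0, 0.0, 0.0, 0.0], 'T_tool_cam': [[0.9999996618282827, -0.0008053180743857529, 0.00016675166268965673, 0.0008363035646411499], [0.0007101121088880509, 0.9478020030907359, 0.3188586813589677, -0.082014178673524], [-0.0004148302191893547, -0.3188584551176054, 0.947802254437022, -0.14413207044100265], [0.0, 0.0, 0.0, 1.0]]}
```

View pics/top0.png

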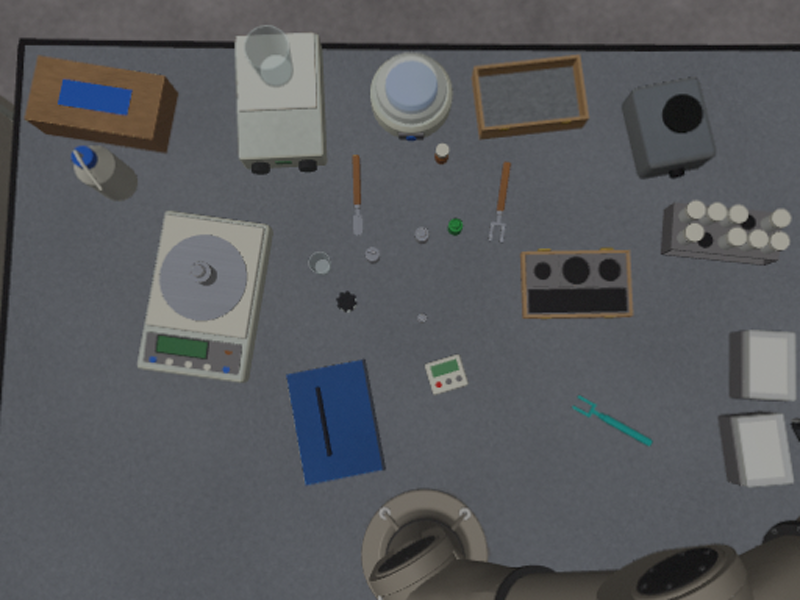

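View pics/side0.png

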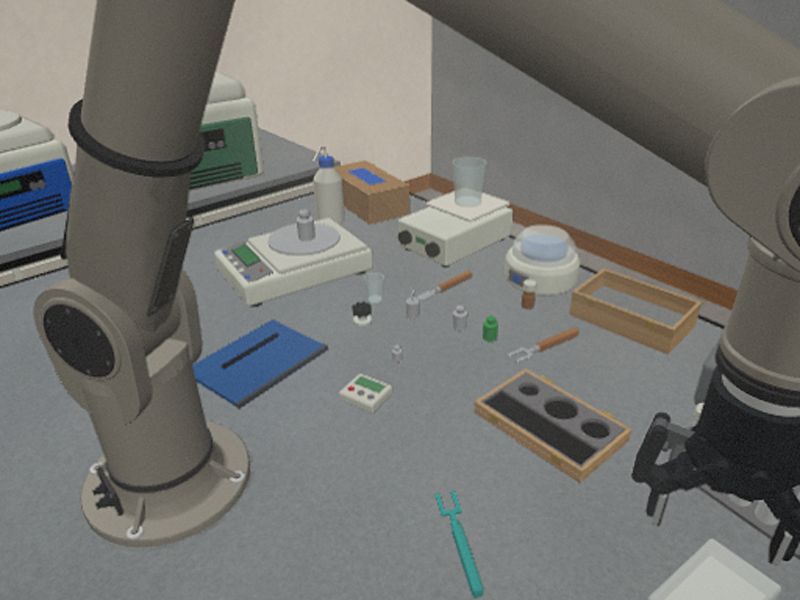

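View pics/wrist0.png

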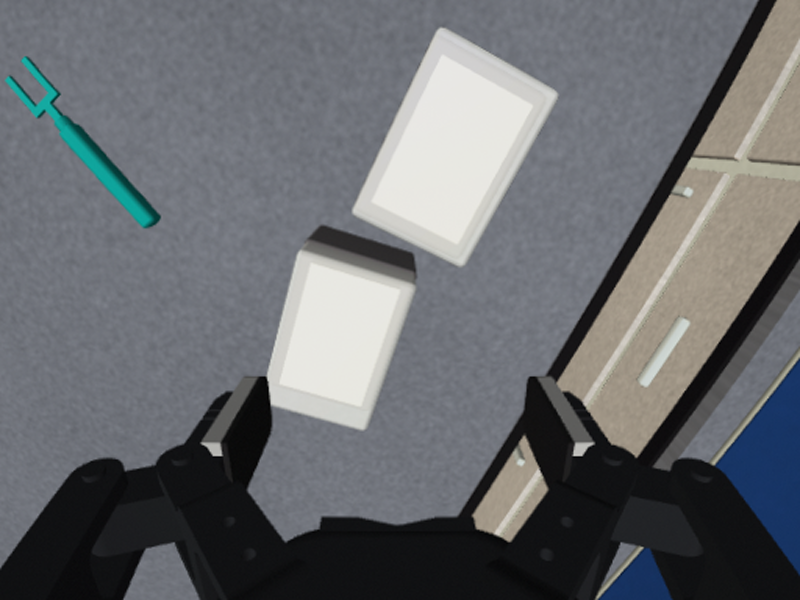

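The top view shows, in 800 px coordinates:
- 500 g weight on the balance at (202,272)
- 200 g weight at (422,234), hooked weight at (373,255), green look-alike at (455,226)
- 50 g weight at (422,318)
- fork at (503,200), prongs toward the robot, and spatula at (357,195)
- case at (577,284), with wells narrow, mid-size and wide still to be measured

The side view agrees with this layout.

```bash
cat > h.py <<'E'
from bench import r, grab_frame
import cv2, numpy as np
from scipy.spatial.transform import Rotation as R
def cam(name):
    o=r.get_obs(); f=grab_frame(name)
    f["K"]=np.array([[f["fx"],0,f["cx"]],[0,f["fy"],f["cy"]],[0,0,1.]]); f["D"]=np.array(f["dist_coeffs"])
    if name=="wrist":
        T=np.array(f["T_tool_cam"]); Rt=R.from_rotvec(o["orientation"]).as_matrix()
        f["R"]=Rt@T[:3,:3]; f["o"]=np.array(o["tcp_pos"])+Rt@T[:3,3]
    else:
        f["R"]=R.from_rotvec(f["rotation"]).as_matrix(); f["o"]=np.array(f["origin"])
    f["obs"]=o
    return f
def ray(f,uv):
    p=cv2.undistortPoints(np.array(uv,float).reshape(-1,1,2),f["K"],f["D"]).reshape(-1,2)
    return np.c_[p,np.ones(len(p))]@f["R"].T
def plane(f,uv,z):
    d=ray(f,uv); return f["o"]+d*((z-f["o"][2])/d[:,2])[:,None]
def proj(f,P):
    P=(np.array(P,float).reshape(-1,3)-f["o"])@f["R"]
    return cv2.projectPoints(P,np.zeros(3),np.zeros(3),f["K"],f["D"])[0].reshape(-1,2)
def save(f,n,roi=None,s=800/512):
    im=f["frame"][:,:,::-1]
    if roi: x0,y0,x1,y1=roi; im=im[y0:y1,x0:x1]
    cv2.imwrite(f"pics/{n}.png",cv2.resize(im,None,fx=s,fy=s,interpolation=cv2.INTER_CUBIC))
def tooldelta(P):
    "world point -> shift in tool axes from measured TCP"
    o=r.get_obs(); return R.from_rotvec(o["orientation"]).as_matrix().T@(np.array(P)-o["tcp_pos"])
E
python3 - <<'E'
from h import *
f=cam("top"); k=512/800
for n,u,z in [("500",(202,272),.147),("200",(422,234),.04),("50",(422,318),.025),("fork",(503,200),.016),("hook",(373,255),.034),("green",(455,226),.04),("spat",(357,195),.016),("n",(542,271),.024),("w",(576,270),.024),("m",(610,270),.024),("trough",(578,301),.02)]:
    print(n,plane(f,[np.array(u)*k],z).round(3))
save(f,"top1",(80,130,320,290),3.3)
save(f,"top2",(300,90,420,210),5)
o=r.get_obs(); print(R.from_rotvec(o["orientation"]).as_matrix().round(3))
E
```

```text
500 [[0.503 0.393 0.147]]
200 [[0.595 0.007 0.04 ]]
50 [[0.436 0.007 0.025]]
fork [[ 0.668 -0.15   0.016]]
hook [[0.555 0.101 0.034]]
green [[ 0.611 -0.055  0.04 ]]
spat [[0.677 0.134 0.016]]
n [[ 0.528 -0.223  0.024]]
w [[ 0.53  -0.287  0.024]]
m [[ 0.53  -0.352  0.024]]
trough [[ 0.471 -0.291  0.02 ]]
[[ 0.398 -0.917 -0.001]
 [-0.917 -0.398  0.001]
 [-0.001  0.    -1.   ]]
```

View pics/top2.png

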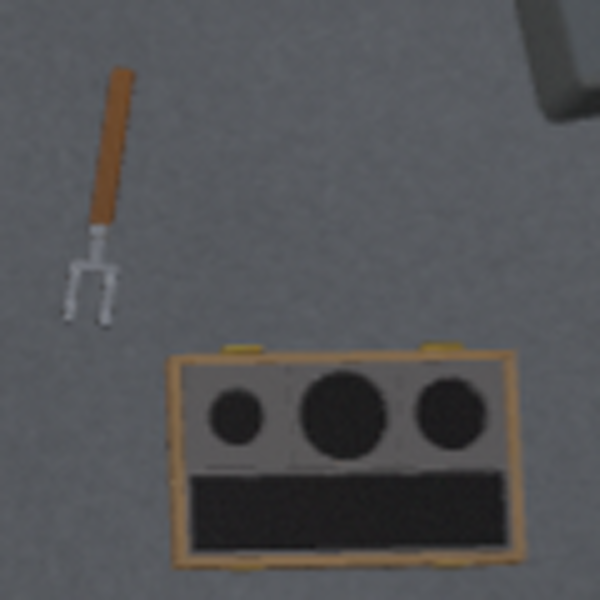

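View pics/top1.png

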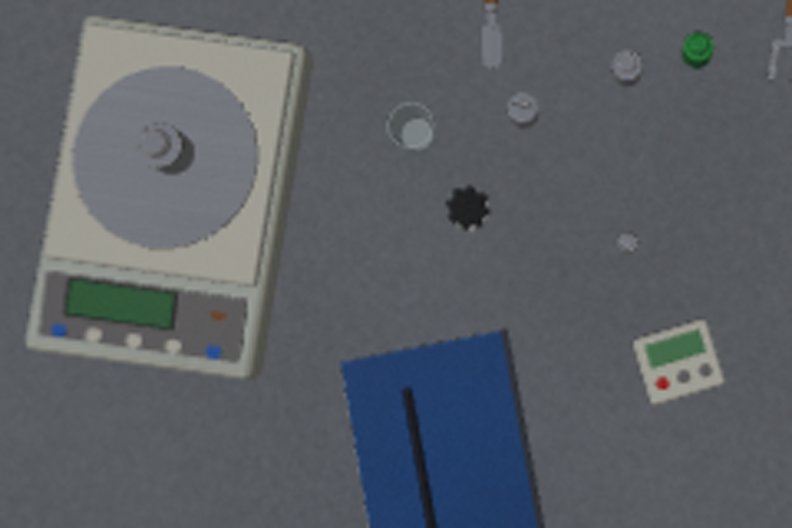

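Emit:
{"method": "send_rows", "body": {
  "series": [
    [[0, 0, 0], [0, 0, -1]],
    [[0, 0, 0], [0, 0, -1]],
    [[0, 0, 0], [0, 0, -1]],
    [[0, 0, 0], [0, 0, -1]],
    [[0, 0, 0], [0, 0, -1]],
    [[0, 0, 0], [0, 0, -1]],
    [[0, 0, 0], [0, 0, -1]],
    [[0, 0, 0], [0, 0, -1]],
    [[0, 0, 0], [0, 0, -1]],
    [[0, 0, 0], [0, 0, -1]],
    [[0, 0, 0], [0, 0, -1]],
    [[0, 0, 0], [0, 0, -1]],
    [[0, 0, 0], [0, 0, -1]],
    [[0, 0, 0], [0, 0, -0.32]],
    [[0.05, -0.05, 0], [0, 0, 0]],
    [[0.05, -0.05, 0], [0, 0, 0]],
    [[0.05, -0.05, 0], [0, 0, 0]],
    [[0.05, -0.05, 0], [0, 0, 0]],
    [[0.05, -0.05, 0], [0, 0, 0]],
    [[0.05, -0.05, 0.03], [0, 0, 0]]
  ],
  "fingers": 0,
  "grip_force": 40
}}

```text
clock: 2.7
tcp_pos: [0.5331, -0.356, 0.2088]
orientation: [3.139, 0.001, 0.007]
contact_force: [0.7, -0.4, 0.4]
grip_width: 0.0854
```

Run:
```python
from h import *
f=cam("wrist"); save(f,"wr1"); o=f["obs"]
print(o["clock"],o["joints"].round(3),o["tcp_pos"].round(4)); print(R.from_rotvec(o["orientation"]).as_matrix().round(3))
```

```text
2.7 [ 0.731  0.461 -0.327  1.65   0.166  1.053  0.355] [ 0.5331 -0.356   0.2088]
[[ 1.     0.001  0.004]
 [ 0.001 -1.    -0.002]
 [ 0.004  0.002 -1.   ]]
```

View pics/wr1.png

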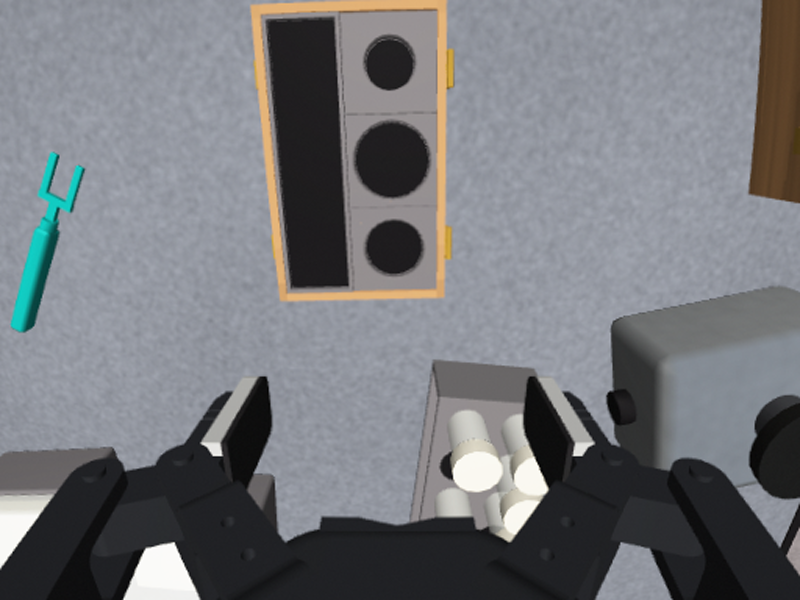

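The wrist view shows narrow well (388,62), wide well (391,158) and mid well (394,246), with the trough to their left. Now I'll measure them.

```bash
cat >> h.py <<'E'
def wells(f,z=.024,thr=70,show=True):
    g=cv2.cvtColor(f["frame"],cv2.COLOR_RGB2GRAY)
    m=(g<thr).astype(np.uint8)
    cs,_=cv2.findContours(m,cv2.RETR_EXTERNAL,cv2.CHAIN_APPROX_NONE); out=[]
    for c in cs:
        if cv2.contourArea(c)<300: continue
        P=plane(f,c.reshape(-1,2),z)[:,:2].astype(np.float32)
        if np.linalg.norm(P.mean(0)-[.51,-.29])>.13: continue
        (cx,cy),(a,b),t=cv2.minAreaRect(P); e=cv2.fitEllipse(P) if len(P)>5 else None
        out.append((cx,cy,a,b,t,e)); 
        if show: print("rect",np.round((cx,cy,a,b,t),4),"ell",np.round([*e[0],*e[1]],4), "px",c.reshape(-1,2).mean(0).round(1))
    return out
E
python3 - <<'E'
from h import *
f=cam("wrist"); wells(f)
f=cam("top"); print("top"); wells(f)
E
```

```text
rect [ 5.3200e-01 -3.5160e-01  4.0500e-02  4.1600e-02  7.1412e+01] ell [ 0.5316 -0.3515  0.0401  0.041 ] px [248.2 168.6]
rect [ 0.5299 -0.2884  0.0511  0.0499  0.5642] ell [ 0.5301 -0.2883  0.0505  0.051 ] px [246.4 112.7]
rect [ 0.5286 -0.2247  0.0315  0.0325  0.5343] ell [ 0.5288 -0.2246  0.0308  0.033 ] px [246.  51.]
rect [ 0.4719 -0.2894  0.0452  0.1859  1.2232] ell [ 0.4719 -0.2885  0.0483  0.2536] px [194.4 106.8]
top
rect [ 0.4738 -0.2886  0.0449  0.1873  0.3216] ell [ 0.4731 -0.2913  0.0478  0.2522] px [369.3 191.7]
```

Emit:
{"method": "send_rows", "body": {
  "series": [
    [[0.03, -0.04, 0], [0, 0, 0]],
    [[0.03, -0.04, 0], [0, 0, 0]],
    [[0.03, -0.04, 0], [0, 0, 0]],
    [[0.03, -0.05, 0], [0, 0, 0]],
    [[0.0, -0.04, 0], [0, 0, 0]],
    [[0.0, 0, 0], [0, 0, 0]],
    [[0.0, 0, 0], [0, 0, 0]]
  ]
}}

```text
clock: 3.72
tcp_pos: [0.6495, -0.1492, 0.207]
orientation: [3.14, -0.002, -0.0]
contact_force: [-0.2, -0.1, 0.2]
grip_width: 0.0853
```

```bash
cat >> h.py <<'E'
def handle(f,z=.012,near=(.67,-.15),rad=.12):
    hsv=cv2.cvtColor(f["frame"],cv2.COLOR_RGB2HSV)
    m=cv2.inRange(hsv,(3,90,50),(20,255,255))
    cs,_=cv2.findContours(m,cv2.RETR_EXTERNAL,cv2.CHAIN_APPROX_NONE); 
    for c in cs:
        if cv2.contourArea(c)<60: continue
        P=plane(f,c.reshape(-1,2),z)[:,:2].astype(np.float32)
        if np.linalg.norm(P.mean(0)-np.array(near))>rad: continue
        (cx,cy),s,_=cv2.minAreaRect(P); vx,vy,_,_=cv2.fitLine(P,cv2.DIST_L2,0,.01,.01).ravel()
        print("handle",np.round((cx,cy,*s),4),"dir deg",np.degrees(np.arctan2(vy,vx)).round(2),"px",c.reshape(-1,2).mean(0).round(1))
E
python3 - <<'E'
from h import *
f=cam("wrist"); save(f,"wr2"); o=f["obs"]
print(o["clock"],o["joints"].round(3),o["tcp_pos"].round(4))
handle(f); f=cam("top"); handle(f)
E
```

```text
3.725 [ 0.39   0.511 -0.367  1.581  0.202  1.087 -0.03 ] [ 0.6495 -0.1492  0.207 ]
handle [ 0.6973 -0.1524  0.0154  0.0994] dir deg -8.77 px [292.3 162.2]
handle [ 0.6968 -0.152   0.0155  0.0947] dir deg -7.14 px [321.7 119.5]
```

View pics/wr2.png

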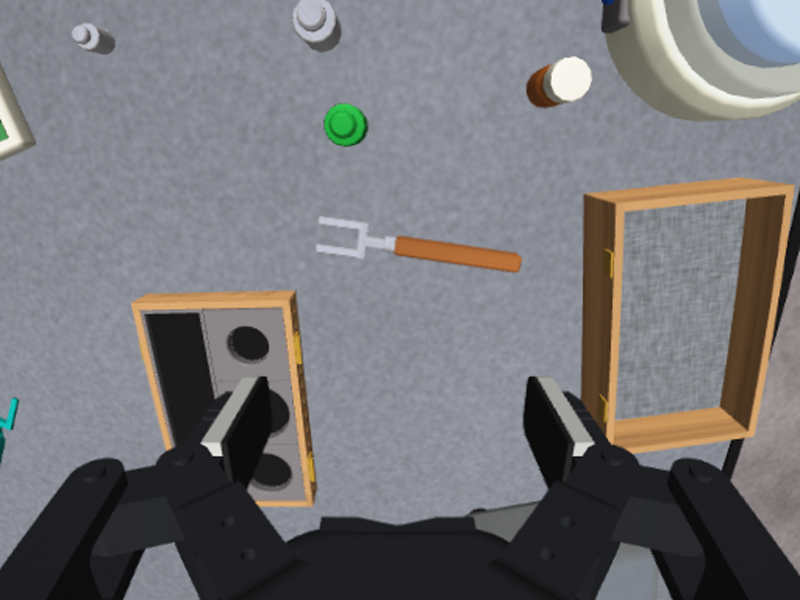

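The fork handle is at (458,254) in the 800 px picture, with the prongs to the left. Handle centre is (0.697,-0.152), so fork_mid is about (0.667,-0.148). I'll turn the jaws across it.

Emit:
{"method": "send_rows", "body": {
  "series": [
    [[0, 0, 0.006], [0, 0, 1]],
    [[0, 0, 0.006], [0, 0, 1]],
    [[0, 0, 0.006], [0, 0, 1]],
    [[0, 0, 0.006], [0, 0, 1]],
    [[0, 0, 0.006], [0, 0, 1]],
    [[0, 0, 0.006], [0, 0, 1]],
    [[0, 0, 0.006], [0, 0, 1]],
    [[0, 0, 0.006], [0, 0, 1]],
    [[0, 0, 0.006], [0, 0, 1]],
    [[0, 0, 0.006], [0, 0, 1]],
    [[0, 0, 0.006], [0, 0, 1]],
    [[0, 0, 0.006], [0, 0, 1]],
    [[0, 0, 0.006], [0, 0, 1]],
    [[0, 0, 0.006], [0, 0, 1]],
    [[0, 0, 0.006], [0, 0, 1]],
    [[0, 0, 0.006], [0, 0, 1]],
    [[0, 0, 0.006], [0, 0, 1]],
    [[0, 0, 0.006], [0, 0, 1]],
    [[0, 0, 0.006], [0, 0, 1]],
    [[0, 0, 0], [0, 0, 0.7]]
  ]
}}

```text
clock: 6.32
tcp_pos: [0.6493, -0.149, 0.0924]
orientation: [2.046, -2.383, -0.0]
contact_force: [-0.5, -0.3, -0.1]
grip_width: 0.0852
```

Run:
```python
from h import *
f=cam("wrist"); save(f,"wr3"); o=f["obs"]
print(o["clock"],o["joints"].round(3),o["tcp_pos"].round(4)); print(R.from_rotvec(o["orientation"]).as_matrix().round(3))
handle(f,.014); print(tooldelta([.667,-.148,.009]).round(4))
```

```text
6.325 [ 0.103  0.607  0.04   1.689 -0.03   0.847 -1.567] [ 0.6493 -0.149   0.0924]
[[-0.151 -0.988 -0.001]
 [-0.988  0.151 -0.001]
 [ 0.001  0.001 -1.   ]]
handle [ 0.6968 -0.1527  0.0136  0.0995] dir deg -8.44 px [248.5 132.8]
[-0.0036 -0.0171  0.0837]
```

View pics/wr3.png

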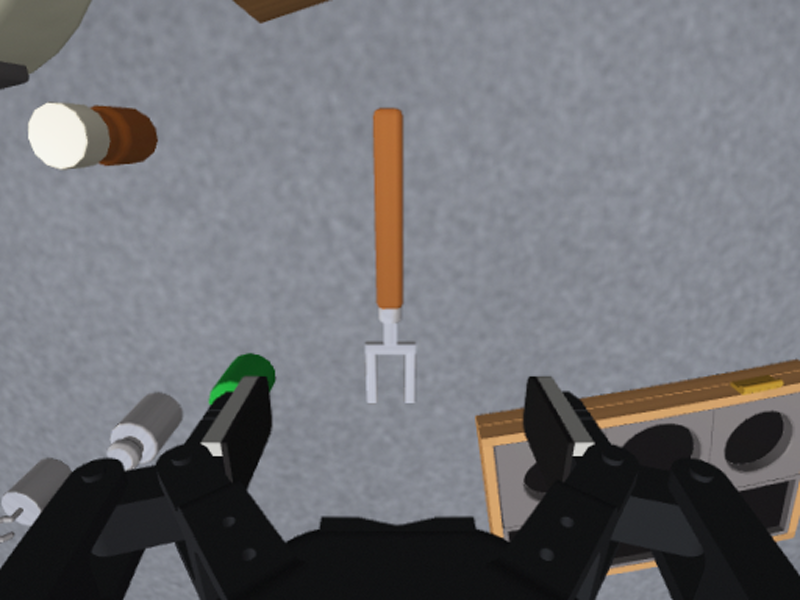

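Emit:
{"method": "send_rows", "body": {
  "series": [
    [[-0.0035, -0.017, 0.03], [0, 0, 0]],
    [[0, 0, 0.03], [0, 0, 0]],
    [[0, 0, 0.015], [0, 0, 0]],
    [[0, 0, 0.0085], [0, 0, 0]],
    [[0, 0, 0], [0, 0, 0]],
    [[0, 0, 0], [0, 0, 0]]
  ]
}}

```text
clock: 7.12
tcp_pos: [0.668, -0.1463, 0.0105]
orientation: [-2.051, 2.378, -0.002]
contact_force: [-0.5, 0.4, 0.4]
grip_width: 0.0852
```

Emit:
{"method": "send_rows", "body": {
  "series": [
    [[0, 0, 0], [0, 0, 0]],
    [[0, 0, 0], [0, 0, 0]],
    [[0, 0, 0], [0, 0, 0]],
    [[0, 0, 0], [0, 0, 0]],
    [[0, 0, 0], [0, 0, 0]],
    [[0, 0, 0], [0, 0, 0]],
    [[0, 0, 0], [0, 0, 0]],
    [[0, 0, 0], [0, 0, 0]]
  ],
  "fingers": 255,
  "grip_force": 40
}}

```text
clock: 8.12
tcp_pos: [0.6675, -0.1461, 0.0096]
orientation: [-2.052, 2.378, -0.001]
contact_force: [-0.6, 0.6, 4.2]
grip_width: 0.0126
```

Emit:
{"method": "send_rows", "body": {
  "series": [
    [[0, 0, -0.01], [0, 0, 0]],
    [[0, 0, -0.03], [0, 0, 0]],
    [[0, 0, -0.03], [0, 0, 0]],
    [[0, 0, -0.02], [0, 0, 0]],
    [[0, 0, 0], [0, 0, 0]]
  ]
}}

```text
clock: 8.75
tcp_pos: [0.6683, -0.1461, 0.1011]
orientation: [-2.051, 2.377, -0.004]
contact_force: [0.8, 0.0, -0.6]
grip_width: 0.0129
```

Emit:
{"method": "send_rows", "body": {
  "series": [
    [[0, 0, 0], [0, 0, -1]],
    [[0, 0, 0], [0, 0, -1]],
    [[0, 0, 0], [0, 0, -1]],
    [[0, 0, 0], [0, 0, -1]],
    [[0, 0, 0], [0, 0, -1]],
    [[0, 0, 0], [0, 0, -1]],
    [[0, 0, 0], [0, 0, -1]],
    [[0, 0, 0], [0, 0, -1]],
    [[0, 0, 0], [0, 0, -1]],
    [[0, 0, 0], [0, 0, -1]],
    [[0, 0, 0], [0, 0, -1]],
    [[0, 0, 0], [0, 0, -1]],
    [[0, 0, 0], [0, 0, -1]],
    [[0, 0, 0], [0, 0, -1]],
    [[0, 0, 0], [0, 0, -1]],
    [[0, 0, 0], [0, 0, -1]],
    [[0, 0, 0], [0, 0, -1]],
    [[0, 0, 0], [0, 0, -1]],
    [[0, 0, 0], [0, 0, -1]],
    [[0, 0, 0], [0, 0, -1]]
  ]
}}

```text
clock: 11.25
tcp_pos: [0.6662, -0.1457, 0.0976]
orientation: [-3.14, -0.048, 0.004]
contact_force: [0.1, 0.2, -0.0]
grip_width: 0.0123
```

Run:
```python
from h import *
f=cam("wrist"); save(f,"wr4"); o=f["obs"]
print(o["clock"],o["joints"].round(3),o["tcp_pos"].round(4),o["grip_width"]); print(R.from_rotvec(o["orientation"]).as_matrix().round(3))
print(tooldelta([.472,-.2898,.06]).round(4))
```

```text
11.25 [ 0.388  0.656 -0.385  1.619  0.289  0.927 -0.07 ] [ 0.6662 -0.1457  0.0976] 0.01226061634814402
[[ 1.     0.031 -0.003]
 [ 0.031 -1.     0.001]
 [-0.003 -0.001 -1.   ]]
[-0.1988  0.1373  0.038 ]
```

View pics/wr4.png

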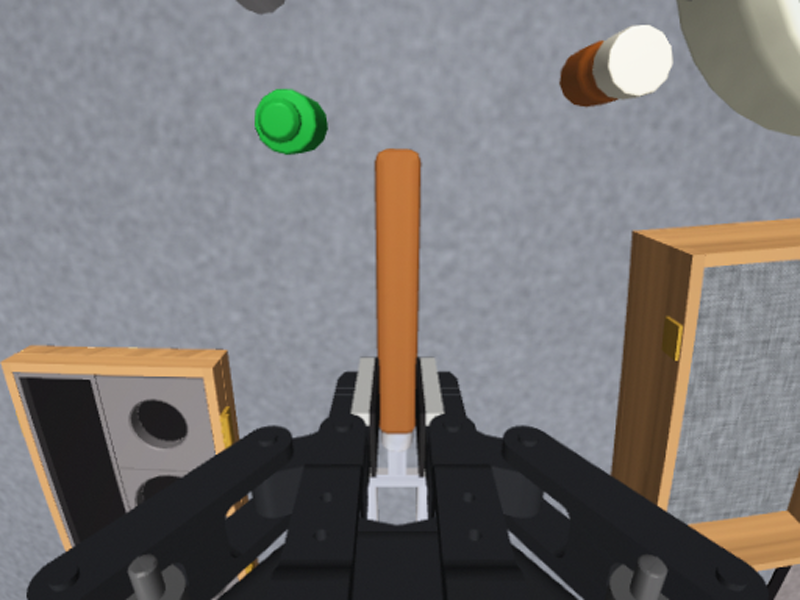

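The fork is held square in the jaws, with the handle at x≈397. Carrying it to the trough.

Emit:
{"method": "send_rows", "body": {
  "series": [
    [[-0.04, 0.0275, 0], [0, 0, 0]],
    [[-0.04, 0.0275, 0], [0, 0, 0]],
    [[-0.04, 0.0275, 0], [0, 0, 0]],
    [[-0.04, 0.0275, 0], [0, 0, 0]],
    [[-0.039, 0.0275, 0], [0, 0, 0]],
    [[0, 0, 0.03], [0, 0, 0]],
    [[0, 0, 0], [0, 0, 0]],
    [[0, 0, 0], [0, 0, 0]],
    [[0, 0, 0], [0, 0, 0]]
  ]
}}

```text
clock: 12.42
tcp_pos: [0.4733, -0.2884, 0.0702]
orientation: [3.141, 0.045, 0.002]
contact_force: [-0.1, -0.3, -1.1]
grip_width: 0.0125
```

Run:
```python
from h import *
f=cam("wrist"); save(f,"wr5"); o=f["obs"]
print(o["clock"],o["joints"].round(3),o["tcp_pos"].round(4),o["grip_width"]); print(R.from_rotvec(o["orientation"]).as_matrix().round(3))
print(tooldelta([.472,-.2898,.0295]).round(4))
```

```text
12.425 [ 0.735  0.517 -0.381  1.955  0.283  0.719  0.213] [ 0.4733 -0.2884  0.0702] 0.01250869717597381
[[ 1.     0.029  0.001]
 [ 0.029 -1.    -0.   ]
 [ 0.001  0.    -1.   ]]
[-0.0013  0.0013  0.0406]
```

View pics/wr5.png

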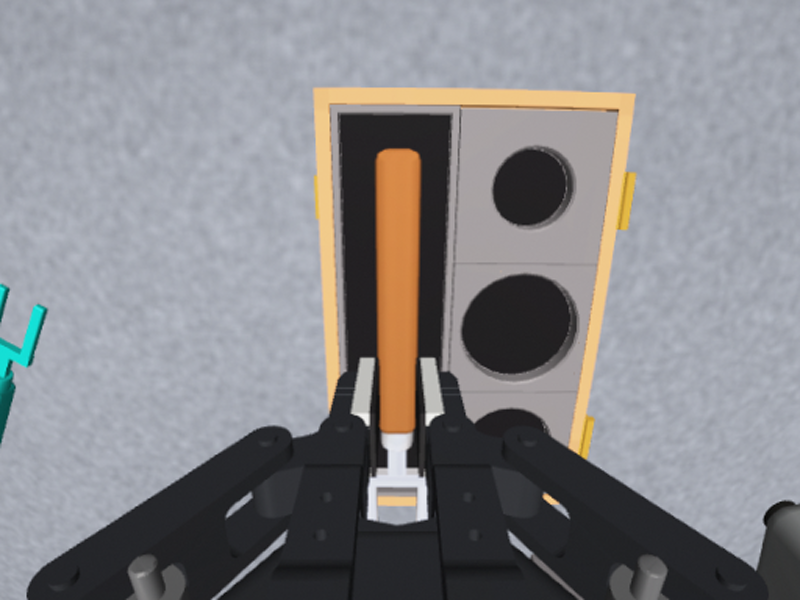

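The fork is centred over the trough (handle x≈397, trough from 340 to 450). Lowering.

Emit:
{"method": "send_rows", "body": {
  "series": [
    [[-0.001, 0.001, 0.015], [0, 0, 0]],
    [[0, 0, 0.013], [0, 0, 0]],
    [[0, 0, 0.007], [0, 0, 0]],
    [[0, 0, 0.005], [0, 0, 0]],
    [[0, 0, 0], [0, 0, 0]],
    [[0, 0, 0], [0, 0, 0]],
    [[0, 0, 0], [0, 0, 0]]
  ]
}}

```text
clock: 13.35
tcp_pos: [0.4713, -0.29, 0.0295]
orientation: [3.141, 0.043, 0.001]
contact_force: [0.2, -0.4, 0.1]
grip_width: 0.0128
```

Emit:
{"method": "send_rows", "body": {
  "series": [
    [[0, 0, 0.001], [0, 0, 0]],
    [[0, 0, 0], [0, 0, 0]],
    [[0, 0, 0], [0, 0, 0]]
  ]
}}

```text
clock: 13.72
tcp_pos: [0.4713, -0.29, 0.0286]
orientation: [3.141, 0.043, 0.001]
contact_force: [-0.3, -0.0, 2.1]
grip_width: 0.0126
```

Emit:
{"method": "send_rows", "body": {
  "series": [
    [[0, 0, 0], [0, 0, 0]],
    [[0, 0, 0], [0, 0, 0]],
    [[0, 0, 0], [0, 0, 0]],
    [[0, 0, 0], [0, 0, 0]]
  ],
  "fingers": 150
}}

```text
clock: 14.22
tcp_pos: [0.4712, -0.2899, 0.0284]
orientation: [-3.141, -0.043, -0.0]
contact_force: [0.4, 0.3, 0.5]
grip_width: 0.0354
```

Emit:
{"method": "send_rows", "body": {
  "series": [
    [[0, 0, -0.02], [0, 0, 0]],
    [[0, 0, -0.04], [0, 0, 0]],
    [[0, 0, -0.06], [0, 0, 0]],
    [[0, -0.04, -0.04], [0, 0, 0]],
    [[0, -0.05, 0], [0, 0, 0]],
    [[0, -0.05, 0], [0, 0, 0]],
    [[0, -0.05, 0], [0, 0, 0]],
    [[0, -0.05, 0], [0, 0, 0]],
    [[0, 0, 0], [0, 0, 0]],
    [[0, 0, 0], [0, 0, 0]]
  ],
  "fingers": 0
}}

```text
clock: 15.48
tcp_pos: [0.4645, -0.0506, 0.1884]
orientation: [3.141, 0.043, -0.0]
contact_force: [-0.3, -0.4, -0.2]
grip_width: 0.0853
```

Run:
```python
from h import *
f=cam("wrist"); save(f,"wr6"); o=f["obs"]
print(o["clock"],o["joints"].round(3),o["tcp_pos"].round(4),o["grip_width"]); print(R.from_rotvec(o["orientation"]).as_matrix().round(3))
t=cam("top"); save(t,"t6",(240,120,440,240),4); handle(t,.03,(.47,-.26))
```

```text
15.475 [ 0.48   0.236 -0.572  2.05   0.163  0.898 -0.154] [ 0.4645 -0.0506  0.1884] 0.08527769275252974
[[ 1.     0.028 -0.   ]
 [ 0.028 -1.    -0.001]
 [-0.     0.001 -1.   ]]
handle [ 0.4714 -0.258   0.0119  0.0978] dir deg -89.38 px [359.7 192. ]
handle [ 0.4444 -0.3001  0.0502  0.1958] dir deg -82.32 px [377.8 199.8]
```

View pics/wr6.png

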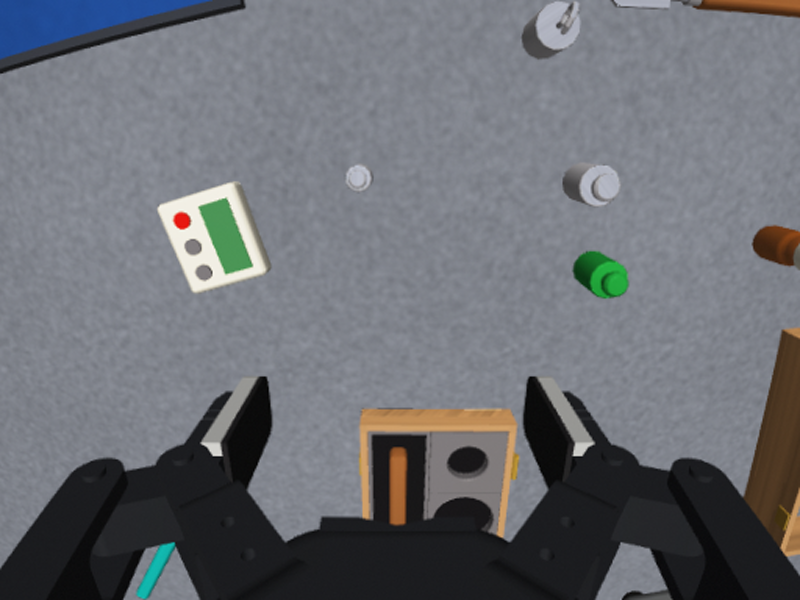

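View pics/t6.png

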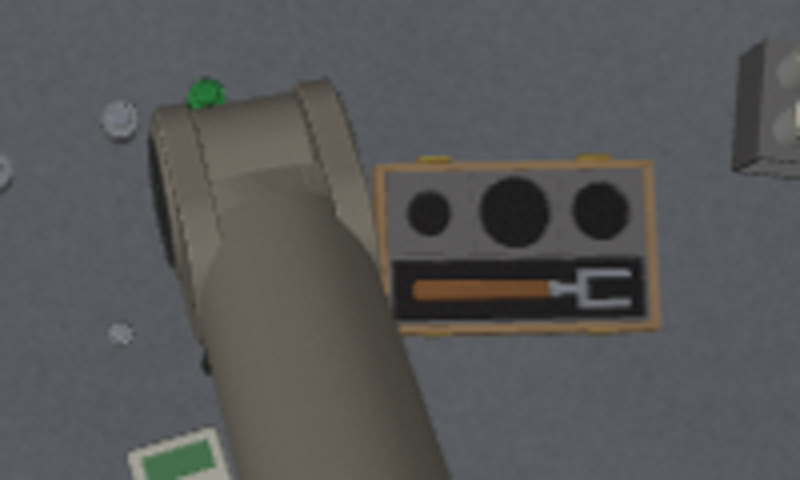

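The fork lies in the trough. In the wrist view the 50 g weight is at (359,178), the 200 g weight's knob at (606,187), and the green look-alike at (614,284). Next I'll locate both steel weights.

Run:
```python
from h import *
f=cam("wrist"); save(f,"wr7",(210,85,420,200),3.8)
k=512/800
print("50",plane(f,[np.array((359,176))*k],.030).round(4)); print("200",plane(f,[np.array((606,188))*k],.047).round(4))
```

```text
50 [[0.4384 0.0067 0.03  ]]
200 [[0.5962 0.0055 0.047 ]]
```

View pics/wr7.png

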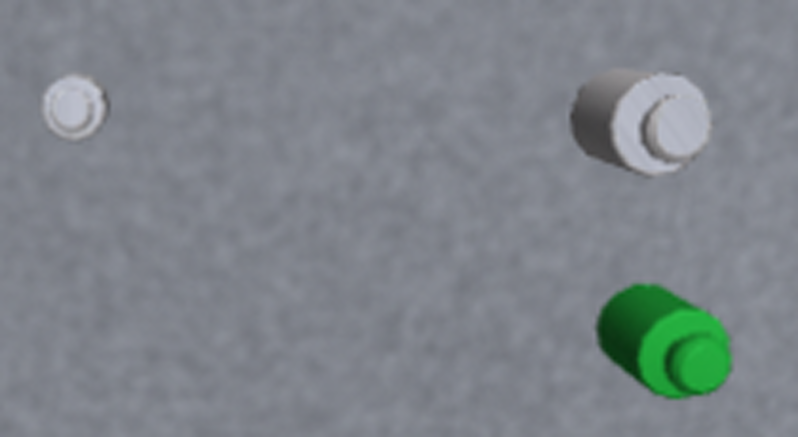

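Emit:
{"method": "send_rows", "body": {
  "series": [
    [[-0.013, -0.029, 0.02], [0, 0, 0]],
    [[-0.012, -0.028, 0.03], [0, 0, 0]],
    [[0, 0, 0.03], [0, 0, 0]],
    [[0, 0, 0.02], [0, 0, 0]],
    [[0, 0, 0], [0, 0, 0]],
    [[0, 0, 0], [0, 0, 0]]
  ]
}}

```text
clock: 16.38
tcp_pos: [0.4386, 0.0058, 0.089]
orientation: [-3.141, -0.041, -0.001]
contact_force: [0.4, 1.3, 0.5]
grip_width: 0.0855
```

Run:
```python
from h import *
f=cam("wrist"); save(f,"wr8"); o=f["obs"]
print(o["clock"],o["joints"].round(3),o["tcp_pos"].round(4))
save(f,"wr8b",(210,160,310,260),6)
```

```text
16.375 [ 0.324  0.358 -0.556  2.195  0.306  0.661 -0.421] [0.4386 0.0058 0.089 ]
```

View pics/wr8.png

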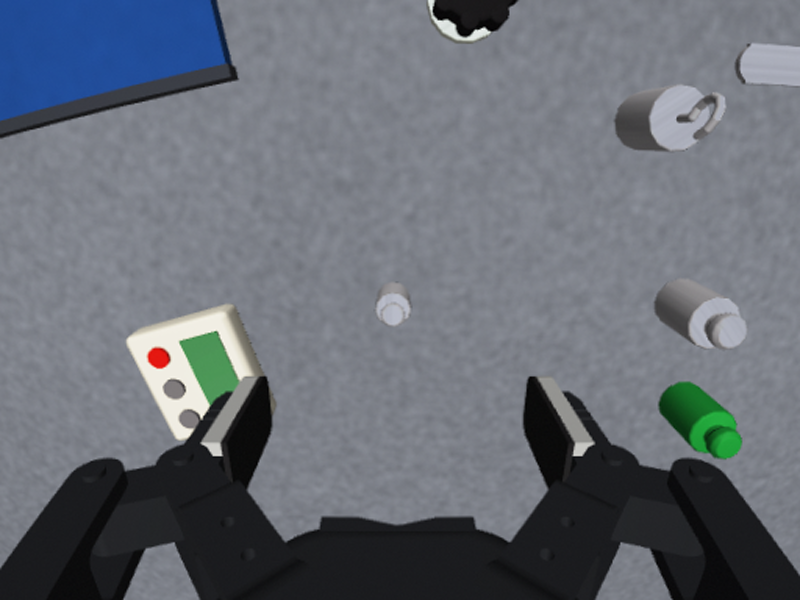

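Run:
```python
from h import *
f=cam("wrist"); k=512/800
P=plane(f,[np.array((393,314))*k],.030)[0]; print("50",P.round(4), tooldelta([P[0],P[1],.011]).round(4))
print(plane(f,[np.array(p)*k for p in [(235,306),(262,362),(275,400)]],.015).round(4))
P=plane(f,[np.array((728,331))*k],.047)[0]; print("200",P.round(4))
```

```text
50 [0.4373 0.0064 0.03  ] [-0.0017 -0.0004  0.0783]
[[ 0.3543  0.0027  0.015 ]
 [ 0.3662 -0.0297  0.015 ]
 [ 0.3718 -0.0537  0.015 ]]
200 [0.5959 0.008  0.047 ]
```

Emit:
{"method": "send_rows", "body": {
  "series": [
    [[-0.0015, 0, 0.02], [0, 0, 0]],
    [[0, 0, 0.02], [0, 0, 0]],
    [[0, 0, 0.02], [0, 0, 0]],
    [[0, 0, 0.012], [0, 0, 0]],
    [[0, 0, 0.006], [0, 0, 0]],
    [[0, 0, 0], [0, 0, 0]],
    [[0, 0, 0], [0, 0, 0]]
  ],
  "fingers": 90
}}

```text
clock: 17.35
tcp_pos: [0.437, 0.0063, 0.0109]
orientation: [3.141, 0.043, 0.002]
contact_force: [0.7, -0.4, 0.2]
grip_width: 0.0554
```

Run:
```python
from h import *
f=cam("wrist"); save(f,"wr9"); o=f["obs"]
print(o["clock"],o["tcp_pos"].round(4),o["grip_width"],o["contact_force"])
```

```text
17.35 [0.437  0.0063 0.0109] 0.0554346137958713 [ 0.66429066 -0.39094422  0.20676125]
```

View pics/wr9.png

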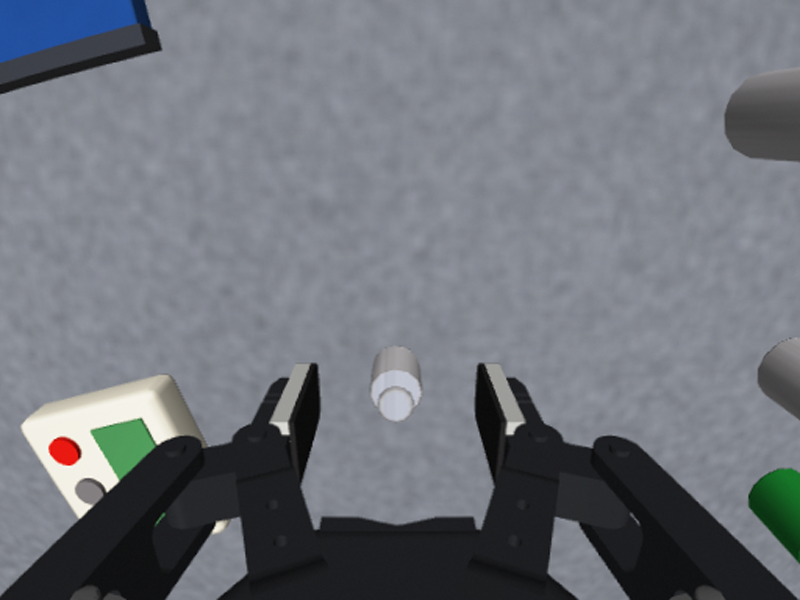

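The weight is centred between the pads, its knob at (396,404). Closing and lifting.

Emit:
{"method": "send_rows", "body": {
  "series": [
    [[0, 0, 0], [0, 0, 0]],
    [[0, 0, 0], [0, 0, 0]],
    [[0, 0, 0], [0, 0, 0]],
    [[0, 0, 0], [0, 0, 0]],
    [[0, 0, 0], [0, 0, 0]],
    [[0, 0, 0], [0, 0, 0]],
    [[0, 0, 0], [0, 0, 0]]
  ],
  "fingers": 255,
  "grip_force": 40
}}

```text
clock: 18.27
tcp_pos: [0.4366, 0.0062, 0.0107]
orientation: [3.141, 0.043, 0.0]
contact_force: [-0.8, -0.3, 4.9]
grip_width: 0.0157
```

Emit:
{"method": "send_rows", "body": {
  "series": [
    [[0, 0, -0.01], [0, 0, 0]],
    [[0, 0, -0.03], [0, 0, 0]],
    [[0, 0, -0.04], [0, 0, 0]],
    [[0, 0, 0], [0, 0, 0]],
    [[0, 0, 0], [0, 0, 0]]
  ]
}}

```text
clock: 18.9
tcp_pos: [0.4362, 0.006, 0.0904]
orientation: [3.141, 0.043, 0.0]
contact_force: [-0.1, -0.2, -1.1]
grip_width: 0.0158
```

Run:
```python
from h import *
f=cam("wrist"); save(f,"wr10"); o=f["obs"]
print(o["clock"],o["tcp_pos"].round(4),o["grip_width"],o["contact_force"]); print(tooldelta([.5288,-.2246,.06]).round(4))
```

```text
18.9 [0.4362 0.006  0.0904] 0.01578542467869908 [-0.07223719 -0.16331296 -1.06300632]
[0.0866 0.233  0.0298]
```

View pics/wr10.png

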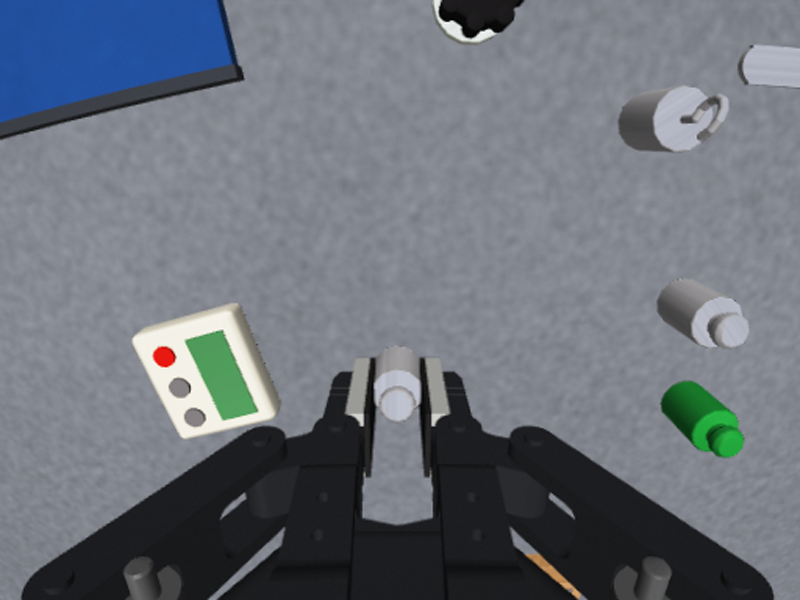

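Emit:
{"method": "send_rows", "body": {
  "series": [
    [[0.017, 0.046, 0], [0, 0, 0]],
    [[0.017, 0.047, 0], [0, 0, 0]],
    [[0.017, 0.047, 0], [0, 0, 0]],
    [[0.018, 0.047, 0], [0, 0, 0]],
    [[0.017, 0.046, 0], [0, 0, 0]],
    [[0, 0, 0.02], [0, 0, 0]],
    [[0, 0, 0.02], [0, 0, 0]],
    [[0, 0, 0], [0, 0, 0]],
    [[0, 0, 0], [0, 0, 0]]
  ]
}}

```text
clock: 20.08
tcp_pos: [0.5289, -0.223, 0.0503]
orientation: [-3.141, -0.046, 0.001]
contact_force: [-0.1, -0.2, 0.1]
grip_width: 0.0159
```

Run:
```python
from h import *
f=cam("wrist"); save(f,"wr11"); o=f["obs"]
print(o["clock"],o["tcp_pos"].round(4),o["grip_width"],o["contact_force"]); print(tooldelta([.5288,-.2246,.0267]).round(4))
```

```text
20.075 [ 0.5289 -0.223   0.0503] 0.015880911939275082 [-0.07879042 -0.18882687  0.07575562]
[-0.0005  0.0012  0.0241]
```

View pics/wr11.png

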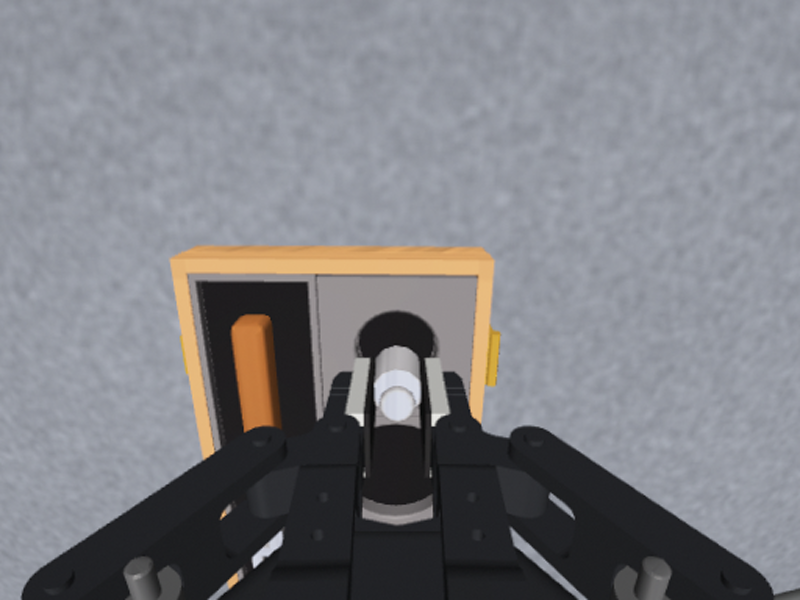

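The weight is centred over the narrow well at (397,400). Lowering.

Emit:
{"method": "send_rows", "body": {
  "series": [
    [[-0.0005, 0.001, 0.01], [0, 0, 0]],
    [[0, 0, 0.008], [0, 0, 0]],
    [[0, 0, 0.004], [0, 0, 0]],
    [[0, 0, 0.0015], [0, 0, 0]],
    [[0, 0, 0], [0, 0, 0]],
    [[0, 0, 0], [0, 0, 0]]
  ]
}}

```text
clock: 20.88
tcp_pos: [0.5286, -0.2254, 0.027]
orientation: [3.141, 0.043, 0.001]
contact_force: [0.2, -0.5, -0.6]
grip_width: 0.0157
```

Emit:
{"method": "send_rows", "body": {
  "series": [
    [[0, 0, 0.0008], [0, 0, 0]],
    [[0, 0, 0], [0, 0, 0]],
    [[0, 0, 0], [0, 0, 0]]
  ]
}}

```text
clock: 21.25
tcp_pos: [0.5287, -0.2254, 0.0268]
orientation: [3.141, 0.043, 0.001]
contact_force: [-1.6, -0.5, 5.6]
grip_width: 0.0154
```

Emit:
{"method": "send_rows", "body": {
  "series": [
    [[0, 0, 0], [0, 0, 0]],
    [[0, 0, 0], [0, 0, 0]],
    [[0, 0, 0], [0, 0, 0]],
    [[0, 0, 0], [0, 0, 0]]
  ],
  "fingers": 140
}}

```text
clock: 21.75
tcp_pos: [0.5284, -0.2253, 0.026]
orientation: [-3.141, -0.043, 0.0]
contact_force: [-0.1, 0.9, -0.2]
grip_width: 0.0384
```

Emit:
{"method": "send_rows", "body": {
  "series": [
    [[0, 0, -0.02], [0, 0, 0]],
    [[0, 0, -0.04], [0, 0, 0]],
    [[0, 0, -0.05], [0, 0, 0]],
    [[0, 0, 0], [0, 0, 0]],
    [[0, 0, 0], [0, 0, 0]]
  ]
}}

```text
clock: 22.38
tcp_pos: [0.5283, -0.2255, 0.1368]
orientation: [3.141, 0.043, 0.001]
contact_force: [-0.1, -0.4, 0.1]
grip_width: 0.0386
```

Run:
```python
from h import *
f=cam("wrist"); save(f,"wr12"); o=f["obs"]
print(o["clock"],o["tcp_pos"].round(4),o["grip_width"],o["contact_force"]); print(tooldelta([.596,.007,.16]).round(4))
```

```text
22.375 [ 0.5283 -0.2255  0.1368] 0.03856010115862613 [-0.08995657 -0.37235876  0.08841668]
[ 0.0746 -0.2303 -0.0241]
```

View pics/wr12.png

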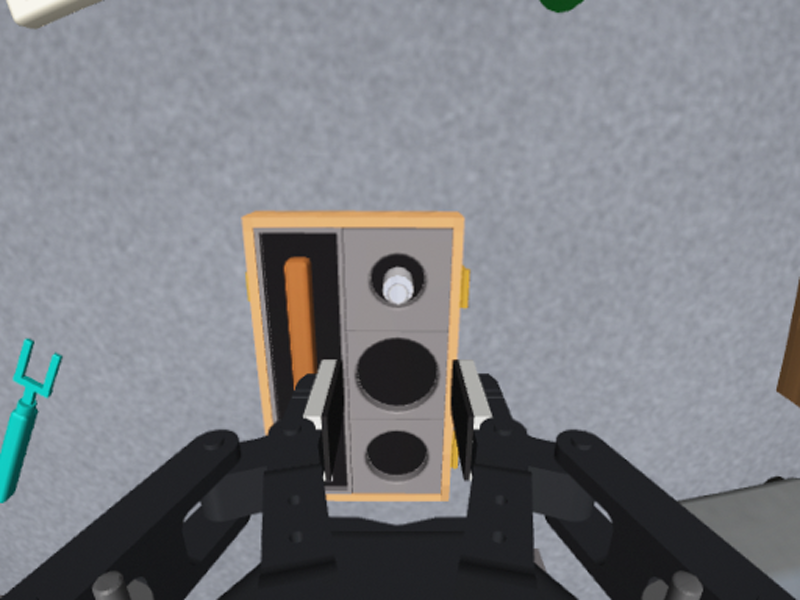

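The 50 g weight stands in the narrow well at (397,287). On to the 200 g.

Emit:
{"method": "send_rows", "body": {
  "series": [
    [[0.015, -0.046, 0], [0, 0, 0]],
    [[0.015, -0.046, 0], [0, 0, 0]],
    [[0.015, -0.046, 0], [0, 0, 0]],
    [[0.015, -0.046, 0], [0, 0, 0]],
    [[0.015, -0.046, 0], [0, 0, 0]],
    [[0, 0, 0], [0, 0, 0]],
    [[0, 0, 0], [0, 0, 0]]
  ],
  "fingers": 70
}}

```text
clock: 23.3
tcp_pos: [0.5962, 0.0062, 0.1349]
orientation: [3.141, 0.044, -0.004]
contact_force: [-0.1, -0.1, 0.3]
grip_width: 0.0621
```

Run:
```python
from h import *
f=cam("wrist"); save(f,"wr13"); save(f,"wr13b",(210,150,310,230),7); o=f["obs"]
print(o["clock"],o["joints"].round(3),o["tcp_pos"].round(4),o["grip_width"])
```

```text
23.3 [ 0.291  0.513 -0.538  1.806  0.323  0.914 -0.362] [0.5962 0.0062 0.1349] 0.062119453529367055
```

View pics/wr13.png

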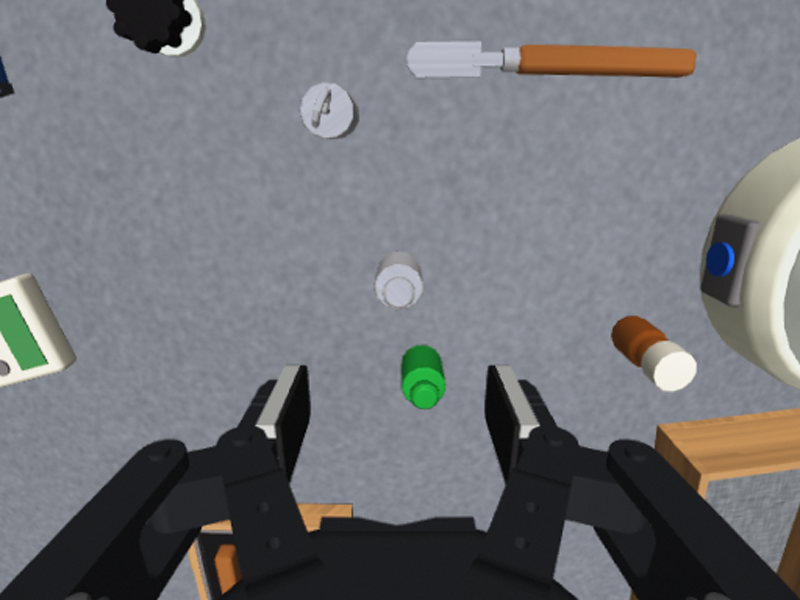

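View pics/wr13b.png

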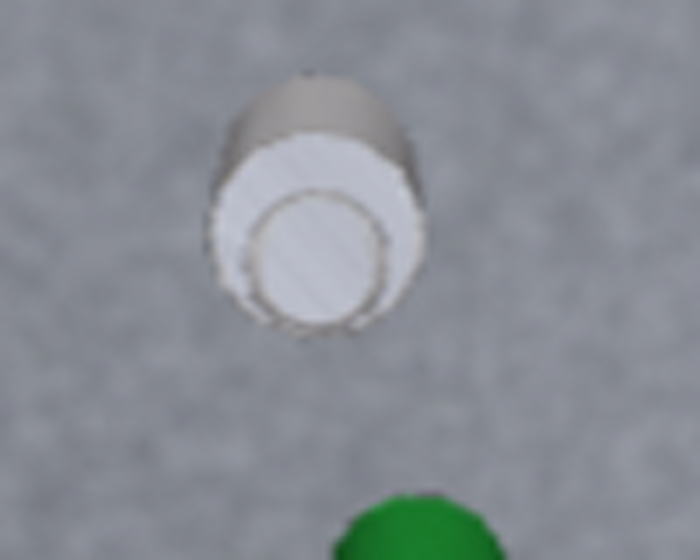

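Run:
```python
from h import *
f=cam("wrist")
P=plane(f,[(255.1,186.7)],.047)[0]; print("200",P.round(4), tooldelta([P[0],P[1],.013]).round(4))
```

```text
200 [0.5972 0.0074 0.047 ] [ 0.0012 -0.0026  0.1222]
```

Emit:
{"method": "send_rows", "body": {
  "series": [
    [[0.001, -0.002, 0.03], [0, 0, 0]],
    [[0, 0, 0.04], [0, 0, 0]],
    [[0, 0, 0.03], [0, 0, 0]],
    [[0, 0, 0.015], [0, 0, 0]],
    [[0, 0, 0.006], [0, 0, 0]],
    [[0, 0, 0], [0, 0, 0]],
    [[0, 0, 0], [0, 0, 0]]
  ]
}}

```text
clock: 24.28
tcp_pos: [0.5988, 0.0087, 0.0162]
orientation: [-3.141, -0.043, -0.003]
contact_force: [0.4, -0.1, 1.2]
grip_width: 0.0622
```

Run:
```python
from h import *
f=cam("wrist"); save(f,"wr14"); o=f["obs"]
print(o["clock"],o["tcp_pos"].round(4),o["grip_width"],o["contact_force"]);print(R.from_rotvec(o["orientation"]).as_matrix().round(3))
```

```text
24.275 [0.5988 0.0087 0.0162] 0.06218982722710191 [ 0.41955887 -0.09504834  1.17524796]
[[ 1.     0.027  0.002]
 [ 0.027 -1.     0.   ]
 [ 0.002 -0.    -1.   ]]
```

View pics/wr14.png

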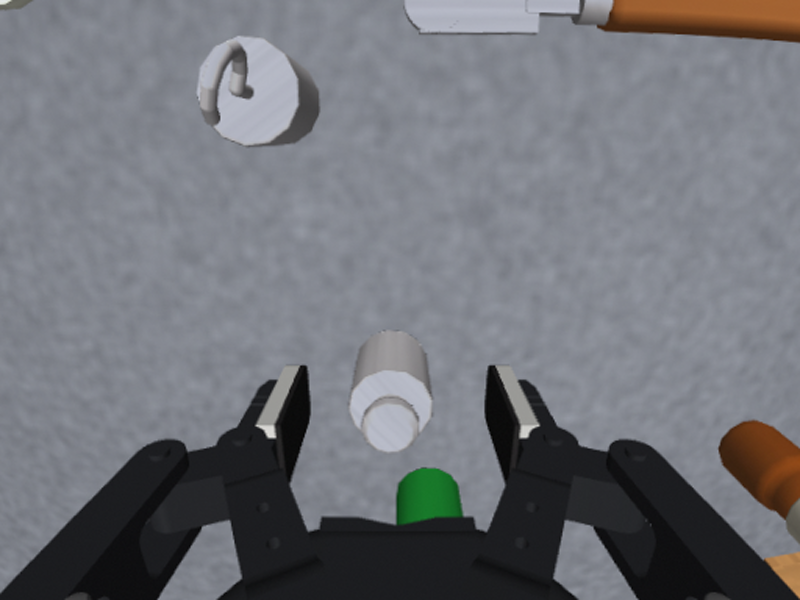

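Emit:
{"method": "send_rows", "body": {
  "series": [
    [[-0.0015, 0, 0.003], [0, 0, 0]],
    [[0, 0, 0], [0, 0, 0]],
    [[0, 0, 0], [0, 0, 0]]
  ]
}}

```text
clock: 24.7
tcp_pos: [0.5965, 0.0087, 0.0121]
orientation: [3.141, 0.043, 0.0]
contact_force: [-0.7, 0.1, -0.1]
grip_width: 0.0621
```

Emit:
{"method": "send_rows", "body": {
  "series": [
    [[0, 0, 0], [0, 0, 0]],
    [[0, 0, 0], [0, 0, 0]],
    [[0, 0, 0], [0, 0, 0]],
    [[0, 0, 0], [0, 0, 0]],
    [[0, 0, 0], [0, 0, 0]],
    [[0, 0, 0], [0, 0, 0]],
    [[0, 0, 0], [0, 0, 0]]
  ],
  "fingers": 255,
  "grip_force": 50
}}

```text
clock: 25.58
tcp_pos: [0.5968, 0.0087, 0.0123]
orientation: [3.141, 0.043, 0.001]
contact_force: [-0.3, -0.3, 5.3]
grip_width: 0.026
```

Emit:
{"method": "send_rows", "body": {
  "series": [
    [[0, 0, -0.01], [0, 0, 0]],
    [[0, 0, -0.03], [0, 0, 0]],
    [[0, 0, -0.04], [0, 0, 0]],
    [[0, 0, -0.03], [0, 0, 0]],
    [[0, 0, 0], [0, 0, 0]],
    [[0, 0, 0], [0, 0, 0]]
  ]
}}

```text
clock: 26.32
tcp_pos: [0.5955, 0.0083, 0.121]
orientation: [3.141, 0.043, -0.003]
contact_force: [-0.1, -0.7, -2.5]
grip_width: 0.026
```

Run:
```python
from h import *
f=cam("wrist"); save(f,"wr15"); o=f["obs"]
print(o["clock"],o["tcp_pos"].round(4),o["grip_width"],o["contact_force"]); print(tooldelta([.5318,-.3515,.12]).round(4))
```

```text
26.325 [0.5955 0.0083 0.121 ] 0.026028747833591343 [-0.083057   -0.67622064 -2.51344317]
[-0.0733  0.3579  0.0009]
```

View pics/wr15.png

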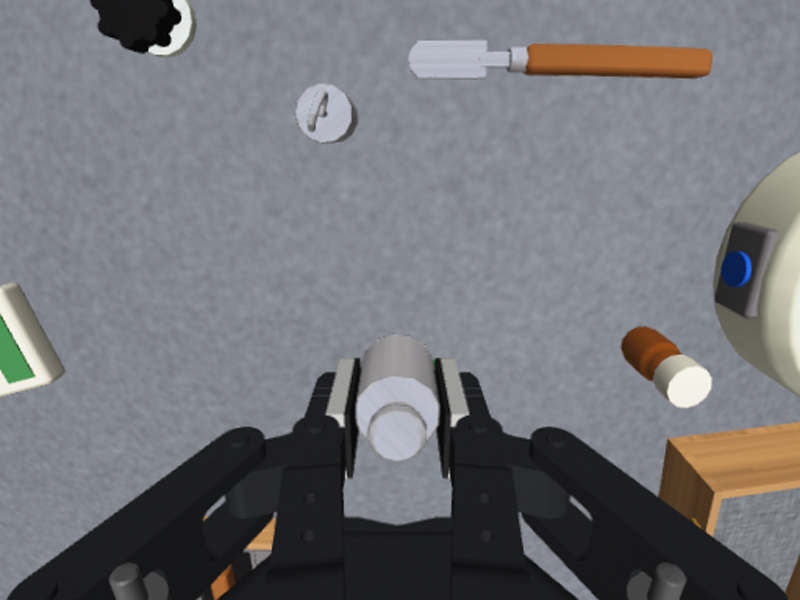

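Emit:
{"method": "send_rows", "body": {
  "series": [
    [[-0.009, 0.044, 0], [0, 0, 0]],
    [[-0.009, 0.045, 0], [0, 0, 0]],
    [[-0.009, 0.045, 0], [0, 0, 0]],
    [[-0.009, 0.045, 0], [0, 0, 0]],
    [[-0.009, 0.045, 0], [0, 0, 0]],
    [[-0.009, 0.045, 0], [0, 0, 0]],
    [[-0.009, 0.045, 0], [0, 0, 0]],
    [[-0.009, 0.044, 0], [0, 0, 0]],
    [[0, 0, 0.03], [0, 0, 0]],
    [[0, 0, 0.03], [0, 0, 0]],
    [[0, 0, 0], [0, 0, 0]],
    [[0, 0, 0], [0, 0, 0]]
  ]
}}

```text
clock: 27.88
tcp_pos: [0.5347, -0.3509, 0.0622]
orientation: [-3.141, -0.044, 0.0]
contact_force: [-0.8, -0.3, -1.5]
grip_width: 0.0264
```

Run:
```python
from h import *
f=cam("wrist"); save(f,"wr16"); o=f["obs"]
print(o["clock"],o["tcp_pos"].round(4),o["grip_width"],o["contact_force"]); print(tooldelta([.5318,-.3515,.0283]).round(4))
```

```text
27.875 [ 0.5347 -0.3509  0.0622] 0.026372279145006686 [-0.84124027 -0.25449088 -1.49892396]
[-0.0034  0.0002  0.0346]
```

View pics/wr16.png

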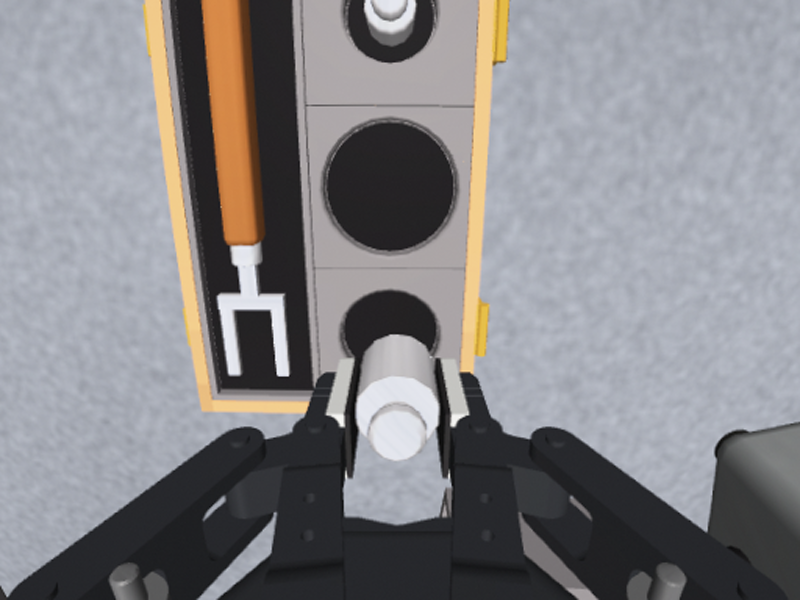

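Emit:
{"method": "send_rows", "body": {
  "series": [
    [[-0.003, 0.0005, 0.01], [0, 0, 0]],
    [[0, 0, 0.01], [0, 0, 0]],
    [[0, 0, 0.007], [0, 0, 0]],
    [[0, 0, 0.004], [0, 0, 0]],
    [[0, 0, 0.0025], [0, 0, 0]],
    [[0, 0, 0], [0, 0, 0]],
    [[0, 0, 0], [0, 0, 0]]
  ]
}}

```text
clock: 28.8
tcp_pos: [0.5316, -0.3519, 0.0288]
orientation: [3.141, 0.043, 0.001]
contact_force: [0.8, 0.7, -1.1]
grip_width: 0.0262
```

Emit:
{"method": "send_rows", "body": {
  "series": [
    [[0, 0, 0.001], [0, 0, 0]],
    [[0, 0, 0], [0, 0, 0]],
    [[0, 0, 0], [0, 0, 0]]
  ]
}}

```text
clock: 29.18
tcp_pos: [0.5317, -0.3519, 0.0284]
orientation: [3.141, 0.043, 0.001]
contact_force: [-2.0, 1.3, 5.5]
grip_width: 0.0265
```

Emit:
{"method": "send_rows", "body": {
  "series": [
    [[0, 0, 0], [0, 0, 0]],
    [[0, 0, 0], [0, 0, 0]],
    [[0, 0, 0], [0, 0, 0]],
    [[0, 0, 0], [0, 0, 0]]
  ],
  "fingers": 115
}}

```text
clock: 29.68
tcp_pos: [0.5314, -0.3518, 0.0275]
orientation: [-3.141, -0.043, 0.0]
contact_force: [0.4, -0.3, -0.7]
grip_width: 0.0471
```

Emit:
{"method": "send_rows", "body": {
  "series": [
    [[0, 0, -0.02], [0, 0, 0]],
    [[0, 0, -0.04], [0, 0, 0]],
    [[0, 0, -0.06], [0, 0, 0]],
    [[0, 0, -0.06], [0, 0, 0]],
    [[0, 0, 0], [0, 0, 0]],
    [[0, 0, 0], [0, 0, 0]]
  ]
}}

```text
clock: 30.42
tcp_pos: [0.5312, -0.3518, 0.2084]
orientation: [3.14, 0.043, 0.001]
contact_force: [0.1, -0.0, -1.0]
grip_width: 0.0468
```

Run:
```python
from h import *
f=cam("wrist"); save(f,"wr17"); o=f["obs"]
print(o["clock"],o["tcp_pos"].round(4),o["grip_width"],o["contact_force"]); print(tooldelta([.505,.39,.22]).round(4))
```

```text
30.425 [ 0.5312 -0.3518  0.2084] 0.04681782971292932 [ 0.09175967 -0.02839009 -1.03539888]
[-0.0052 -0.742  -0.0125]
```

View pics/wr17.png

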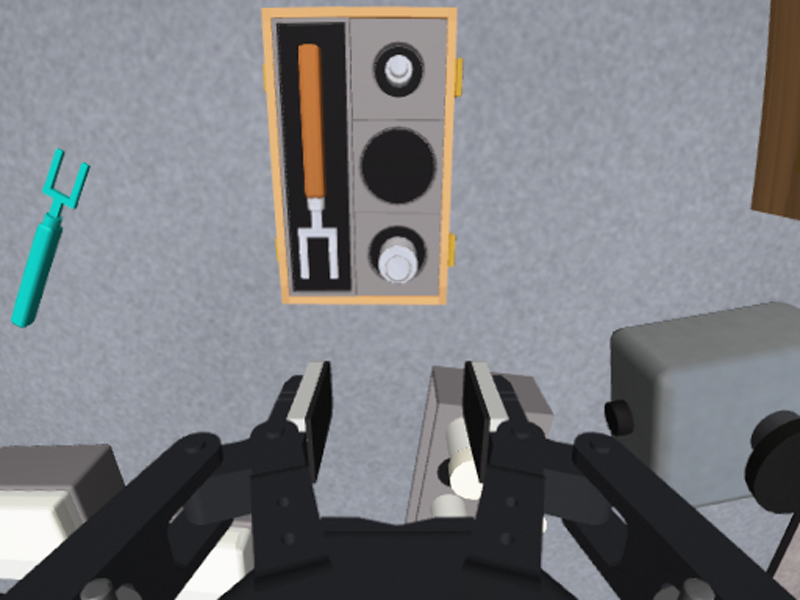

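All of these are well seated: 50 g at (398,70), 200 g at (398,265), and the fork lies straight in the trough. Now the 500 g.

Emit:
{"method": "send_rows", "body": {
  "series": [
    [[0, -0.05, -0.02], [0, 0, 0]],
    [[0, -0.05, -0.02], [0, 0, 0]],
    [[0, -0.05, 0], [0, 0, 0]],
    [[0, -0.05, 0], [0, 0, 0]],
    [[0, -0.05, 0], [0, 0, 0]],
    [[0, -0.05, 0], [0, 0, 0]],
    [[0, -0.05, 0], [0, 0, 0]],
    [[0, -0.05, 0], [0, 0, 0]],
    [[0, -0.05, 0], [0, 0, 0]],
    [[0, -0.05, 0], [0, 0, 0]],
    [[0, -0.05, 0], [0, 0, 0]],
    [[0, -0.05, 0], [0, 0, 0]],
    [[0, -0.05, 0], [0, 0, 0]],
    [[0, -0.05, 0], [0, 0, 0]],
    [[0, 0, 0], [0, 0, 0]],
    [[0, 0, 0], [0, 0, 0]],
    [[0, 0, 0], [0, 0, 0]]
  ],
  "fingers": 40
}}

```text
clock: 32.6
tcp_pos: [0.5126, 0.3459, 0.2468]
orientation: [3.14, 0.04, -0.001]
contact_force: [0.6, 0.2, -0.4]
grip_width: 0.0718
```

Run:
```python
from h import *
f=cam("wrist"); save(f,"wr18"); o=f["obs"]
print(o["clock"],o["joints"].round(3),o["tcp_pos"].round(4),o["grip_width"]); print(R.from_rotvec(o["orientation"]).as_matrix().round(3))
```

```text
32.6 [-0.147  0.472 -0.75   1.64   0.344  1.168 -0.954] [0.5126 0.3459 0.2468] 0.07178331704400213
[[ 1.     0.025 -0.001]
 [ 0.025 -1.    -0.002]
 [-0.001  0.002 -1.   ]]
```

View pics/wr18.png

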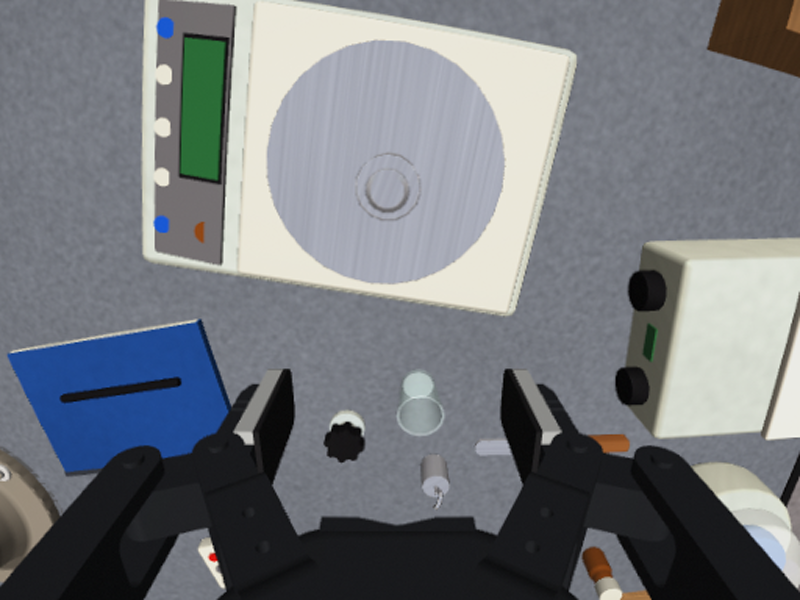

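The 500 g knob is at (387,190).

Run:
```python
from h import *
f=cam("wrist"); k=512/800
P=plane(f,[np.array((387,190))*k],.147)[0]; print(P.round(4), tooldelta([P[0],P[1],.17]).round(4))
save(f,"wr18b",(220,90,280,150),10)
```

```text
[0.5063 0.4016 0.147 ] [-0.005  -0.0554  0.0773]
```

View pics/wr18b.png

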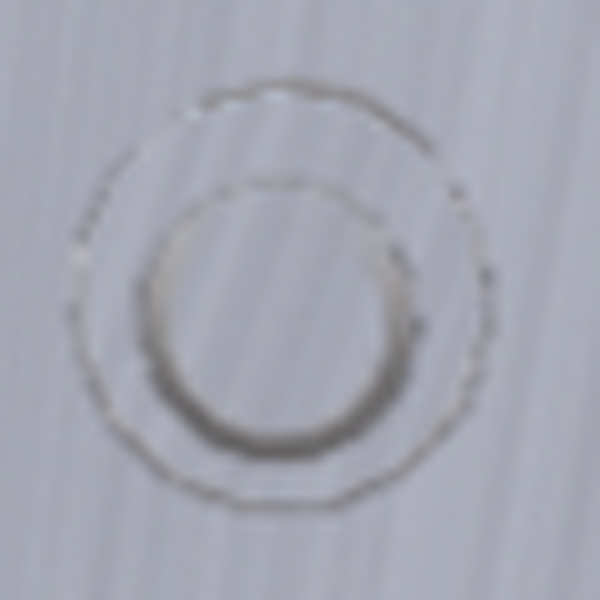

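Emit:
{"method": "send_rows", "body": {
  "series": [
    [[-0.005, -0.0275, 0.01], [0, 0, 0]],
    [[0, -0.0275, 0.02], [0, 0, 0]],
    [[0, 0, 0.02], [0, 0, 0]],
    [[0, 0, 0], [0, 0, 0]],
    [[0, 0, 0], [0, 0, 0]]
  ]
}}

```text
clock: 33.33
tcp_pos: [0.5065, 0.4016, 0.1981]
orientation: [3.141, 0.04, 0.001]
contact_force: [-0.8, 0.2, 0.5]
grip_width: 0.0723
```

Run:
```python
from h import *
f=cam("wrist"); save(f,"wr19"); o=f["obs"]
print(o["clock"],o["tcp_pos"].round(4))
t=cam("top"); save(t,"t19",(100,140,200,230),7)
```

```text
33.325 [0.5065 0.4016 0.1981]
```

View pics/wr19.png

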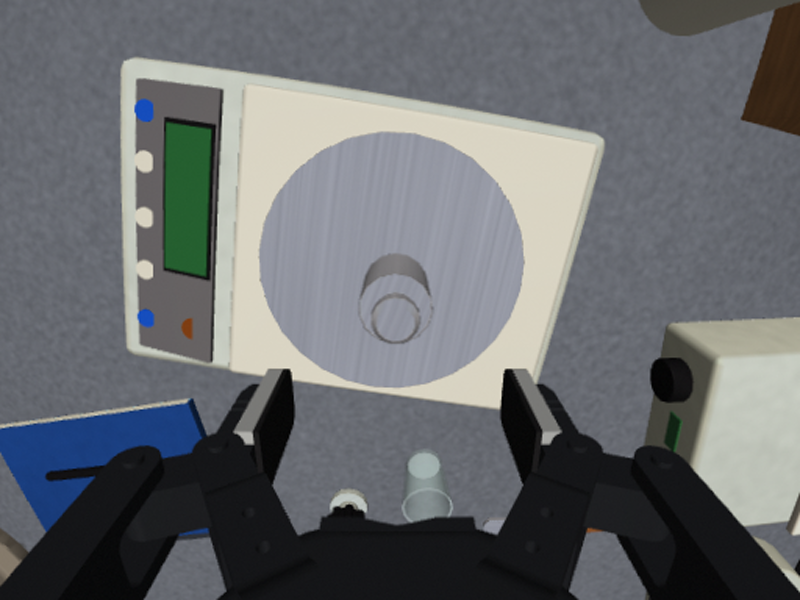

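Run:
```python
from h import *
f=cam("wrist"); k=512/800
P=plane(f,[np.array((396,320))*k],.147)[0]; print(P.round(4), tooldelta([P[0],P[1],.097]).round(4))
```

```text
[0.5064 0.4027 0.147 ] [-0.     -0.0003  0.1016]
```

Emit:
{"method": "send_rows", "body": {
  "series": [
    [[0, -0.001, 0.03], [0, 0, 0]],
    [[0, 0, 0.03], [0, 0, 0]],
    [[0, 0, 0.025], [0, 0, 0]],
    [[0, 0, 0.012], [0, 0, 0]],
    [[0, 0, 0.004], [0, 0, 0]],
    [[0, 0, 0], [0, 0, 0]],
    [[0, 0, 0], [0, 0, 0]]
  ]
}}

```text
clock: 34.35
tcp_pos: [0.5061, 0.4043, 0.0977]
orientation: [-3.14, -0.043, -0.002]
contact_force: [0.0, 0.1, 0.2]
grip_width: 0.0719
```

Run:
```python
from h import *
f=cam("wrist"); save(f,"wr20"); o=f["obs"]
print(o["clock"],o["tcp_pos"].round(4),o["contact_force"],o["joints"].round(2))
```

```text
34.35 [0.5061 0.4043 0.0977] [0.00523962 0.1112373  0.19512792] [-0.3   0.67 -0.67  1.7   0.5   0.95 -1.13]
```

View pics/wr20.png

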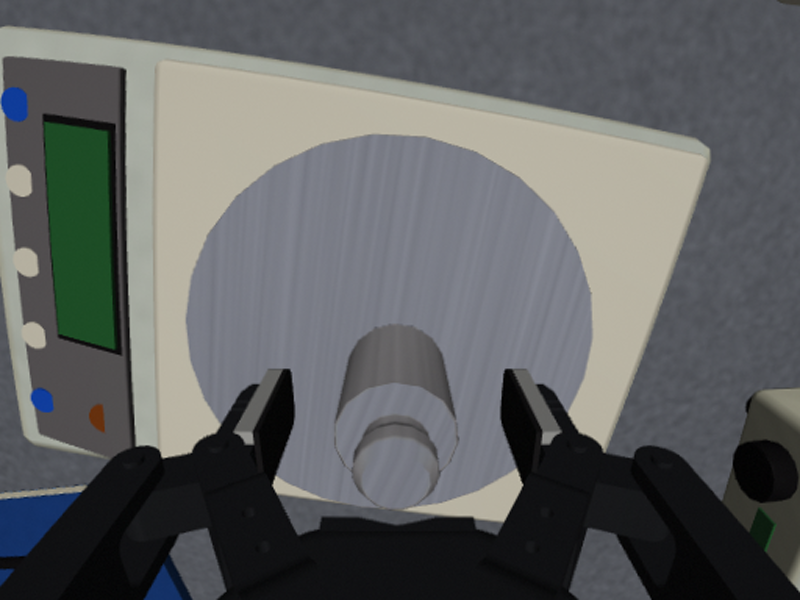

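The weight is centred between the pads (396). Gripping.

Emit:
{"method": "send_rows", "body": {
  "series": [
    [[0, 0, 0], [0, 0, 0]],
    [[0, 0, 0], [0, 0, 0]],
    [[0, 0, 0], [0, 0, 0]],
    [[0, 0, 0], [0, 0, 0]],
    [[0, 0, 0], [0, 0, 0]],
    [[0, 0, 0], [0, 0, 0]],
    [[0, 0, 0], [0, 0, 0]]
  ],
  "fingers": 255,
  "grip_force": 80
}}

```text
clock: 35.28
tcp_pos: [0.5057, 0.4041, 0.0972]
orientation: [-3.141, -0.043, -0.001]
contact_force: [-0.5, -1.2, 5.4]
grip_width: 0.0363
```

Emit:
{"method": "send_rows", "body": {
  "series": [
    [[0, 0, -0.008], [0, 0, 0]],
    [[0, 0, -0.02], [0, 0, 0]],
    [[0, 0, -0.03], [0, 0, 0]],
    [[0, 0, -0.03], [0, 0, 0]],
    [[0, 0, 0], [0, 0, 0]],
    [[0, 0, 0], [0, 0, 0]]
  ]
}}

```text
clock: 36.02
tcp_pos: [0.5052, 0.403, 0.1837]
orientation: [3.14, 0.043, -0.001]
contact_force: [0.1, -0.1, -4.9]
grip_width: 0.036
```

Run:
```python
from h import *
f=cam("wrist"); save(f,"wr21"); o=f["obs"]
print(o["clock"],o["tcp_pos"].round(4),o["grip_width"],o["contact_force"]); print(tooldelta([.530,-.2884,.18]).round(4))
```

```text
36.025 [0.5052 0.403  0.1837] 0.0360140663569802 [ 0.05630669 -0.12624033 -4.93638146]
[0.006  0.6916 0.0044]
```

View pics/wr21.png

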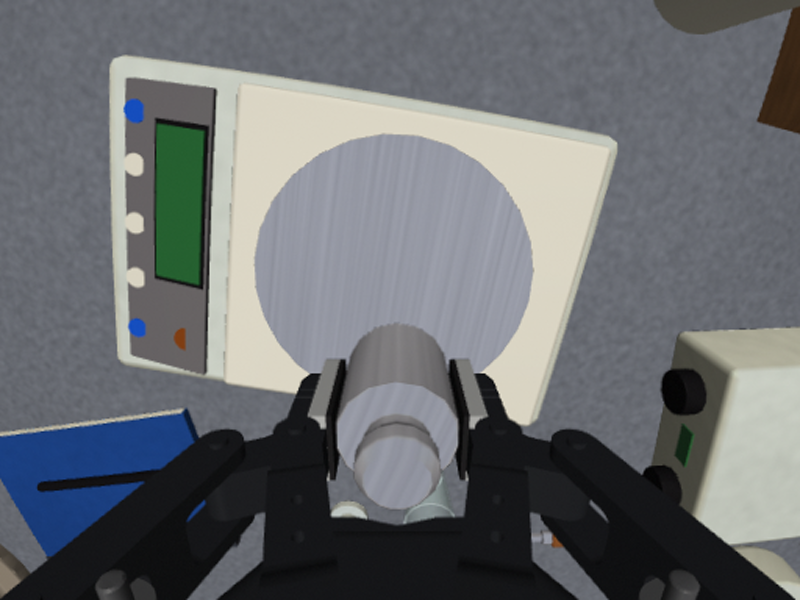

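Emit:
{"method": "send_rows", "body": {
  "series": [
    [[0, 0.03, 0], [0, 0, 0]],
    [[0, 0.04, 0], [0, 0, 0]],
    [[0, 0.04, 0], [0, 0, 0]],
    [[0, 0.04, 0], [0, 0, 0]],
    [[0, 0.04, 0], [0, 0, 0]],
    [[0, 0.04, 0], [0, 0, 0]],
    [[0, 0.04, 0], [0, 0, 0]],
    [[0, 0.04, 0], [0, 0, 0]],
    [[0, 0.04, 0], [0, 0, 0]],
    [[0, 0.04, 0], [0, 0, 0]],
    [[0, 0.04, 0], [0, 0, 0]],
    [[0, 0.04, 0], [0, 0, 0]],
    [[0, 0.04, 0], [0, 0, 0]],
    [[0, 0.04, 0], [0, 0, 0]],
    [[0, 0.04, 0], [0, 0, 0]],
    [[0.003, 0.04, 0], [0, 0, 0]],
    [[0.003, 0.04, 0], [0, 0, 0]],
    [[0, 0.02, 0], [0, 0, 0]],
    [[0, 0, 0], [0, 0, 0]],
    [[0, 0, 0], [0, 0, 0]]
  ]
}}

```text
clock: 38.58
tcp_pos: [0.5306, -0.2836, 0.1841]
orientation: [-3.14, -0.047, 0.001]
contact_force: [0.3, 1.1, -4.3]
grip_width: 0.036
```

Run:
```python
from h import *
f=cam("wrist"); save(f,"wr22"); o=f["obs"]
print(o["clock"],o["tcp_pos"].round(4),o["grip_width"],o["contact_force"]); print(tooldelta([.530,-.2884,.0655]).round(4))
```

```text
38.575 [ 0.5306 -0.2836  0.1841] 0.03600551199931991 [ 0.278251    1.11545103 -4.32870962]
[-0.0009  0.005   0.1189]
```

View pics/wr22.png

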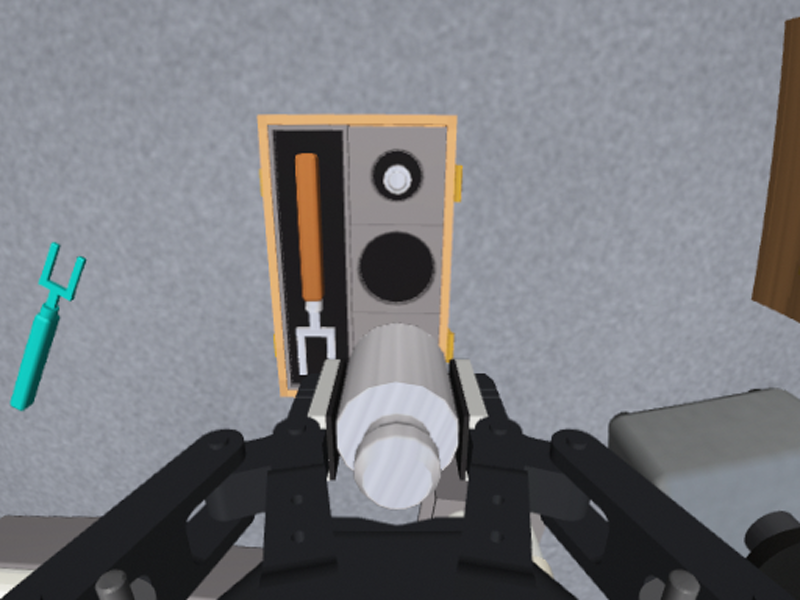

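Emit:
{"method": "send_rows", "body": {
  "series": [
    [[-0.001, 0.004, 0.02], [0, 0, 0]],
    [[0, 0, 0.03], [0, 0, 0]],
    [[0, 0, 0.03], [0, 0, 0]],
    [[0, 0, 0.025], [0, 0, 0]],
    [[0, 0, 0.013], [0, 0, 0]],
    [[0, 0, 0], [0, 0, 0]],
    [[0, 0, 0], [0, 0, 0]]
  ]
}}

```text
clock: 39.5
tcp_pos: [0.5305, -0.29, 0.0675]
orientation: [3.141, 0.044, 0.002]
contact_force: [-0.2, -0.4, -4.9]
grip_width: 0.0358
```

Run:
```python
from h import *
f=cam("wrist"); save(f,"wr23"); o=f["obs"]
print(o["clock"],o["tcp_pos"].round(4),o["grip_width"],o["contact_force"]); print(tooldelta([.530,-.2884,.0302]).round(4))
```

```text
39.5 [ 0.5305 -0.29    0.0675] 0.03584191591140513 [-0.2456816  -0.35524965 -4.91598904]
[-0.0006 -0.0017  0.0375]
```

View pics/wr23.png

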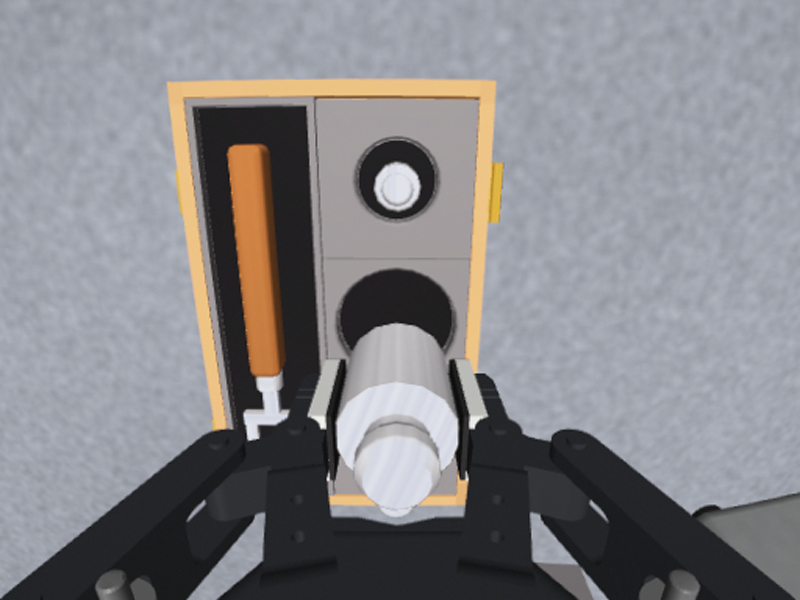

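Emit:
{"method": "send_rows", "body": {
  "series": [
    [[-0.0005, -0.003, 0.01], [0, 0, 0]],
    [[0, 0, 0.01], [0, 0, 0]],
    [[0, 0, 0.008], [0, 0, 0]],
    [[0, 0, 0.005], [0, 0, 0]],
    [[0, 0, 0.003], [0, 0, 0]],
    [[0, 0, 0], [0, 0, 0]],
    [[0, 0, 0], [0, 0, 0]]
  ]
}}

```text
clock: 40.42
tcp_pos: [0.5293, -0.2869, 0.0308]
orientation: [3.141, 0.043, 0.001]
contact_force: [0.0, -0.2, -4.7]
grip_width: 0.0359
```

Emit:
{"method": "send_rows", "body": {
  "series": [
    [[0, 0, 0.001], [0, 0, 0]],
    [[0, 0, 0], [0, 0, 0]],
    [[0, 0, 0], [0, 0, 0]]
  ]
}}

```text
clock: 40.8
tcp_pos: [0.5294, -0.287, 0.0302]
orientation: [3.141, 0.043, 0.001]
contact_force: [-1.6, 0.5, 4.0]
grip_width: 0.0359
```

Emit:
{"method": "send_rows", "body": {
  "series": [
    [[0, 0, 0], [0, 0, 0]],
    [[0, 0, 0], [0, 0, 0]],
    [[0, 0, 0], [0, 0, 0]],
    [[0, 0, 0], [0, 0, 0]]
  ],
  "fingers": 95
}}

```text
clock: 41.3
tcp_pos: [0.5292, -0.2869, 0.0296]
orientation: [3.141, 0.043, 0.0]
contact_force: [-0.7, 0.7, -0.6]
grip_width: 0.0536
```

Emit:
{"method": "send_rows", "body": {
  "series": [
    [[0, 0, -0.02], [0, 0, 0]],
    [[0, 0, -0.03], [0, 0, 0]],
    [[0, 0, -0.05], [0, 0, 0]],
    [[0, 0, -0.05], [0, 0, 0]],
    [[0, 0.04, -0.03], [0, 0, 0]],
    [[0, 0.04, 0], [0, 0, 0]],
    [[0, 0, 0], [0, 0, 0]],
    [[0, 0, 0], [0, 0, 0]],
    [[0, 0, 0], [0, 0, 0]]
  ]
}}

```text
clock: 42.42
tcp_pos: [0.5317, -0.3652, 0.21]
orientation: [-3.141, -0.047, -0.0]
contact_force: [0.5, 0.1, 0.1]
grip_width: 0.0534
```

Run:
```python
from h import *
f=cam("wrist"); save(f,"wr24",(130,0,340,200),3); o=f["obs"]
print(o["clock"],o["tcp_pos"].round(4),o["grip_width"],o["contact_force"])
t=cam("top"); save(t,"t24"); handle(f,.032,(.47,-.26),.06)
s=cam("side"); save(s,"s24",(290,170,420,310),4)
np.save("/tmp/x.npy",0)
c=[[.5288,-.2246],[.530,-.2884],[.5318,-.3515]]
for (x,y),h in zip(c,(.030,.064,.047)): print("expect knob top px (crop)",((proj(f,[[x,y,.016+h]])-[130,0])*3).round(0))
```

```text
42.425 [ 0.5317 -0.3652  0.21  ] 0.05342622519943457 [0.45547691 0.08990686 0.08374386]
handle [ 0.4712 -0.2602  0.0161  0.0989] dir deg -88.69 px [199.2  64. ]
handle [ 0.5066 -0.2932  0.1308  0.1932] dir deg 86.78 px [232.5 107.6]
expect knob top px (crop) [[375.  81.]]
expect knob top px (crop) [[373. 285.]]
expect knob top px (crop) [[373. 474.]]
```

View pics/wr24.png

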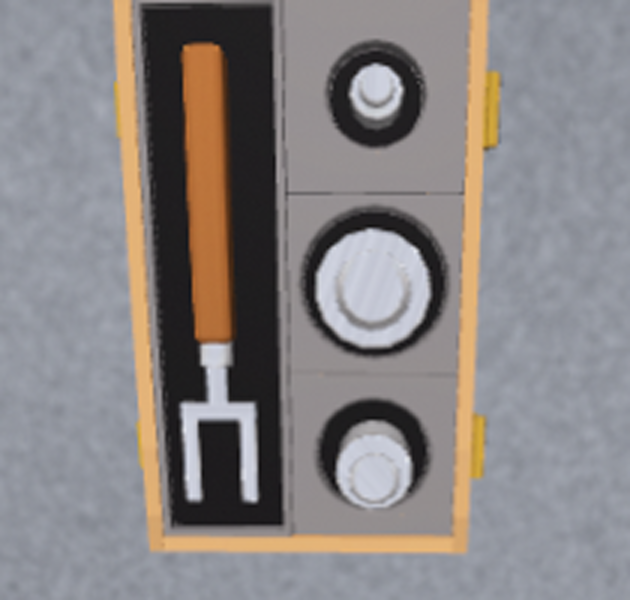

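View pics/t24.png

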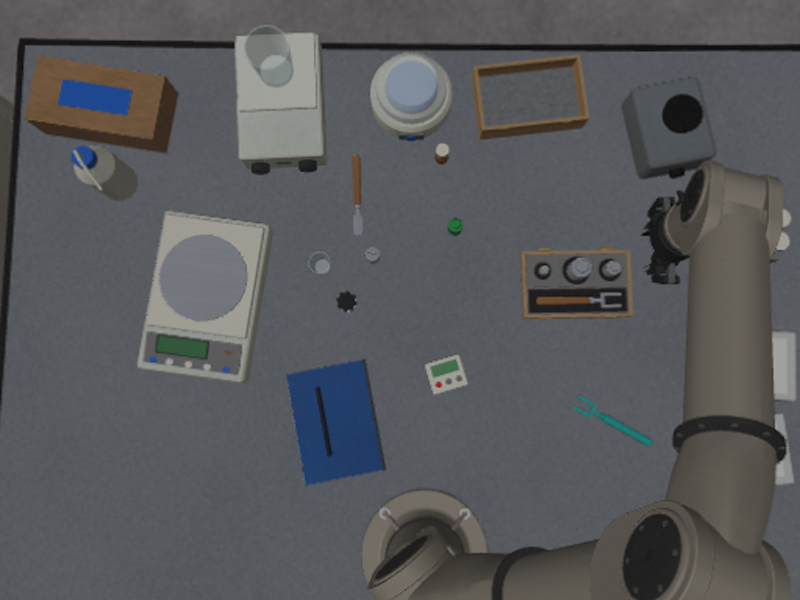

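View pics/s24.png

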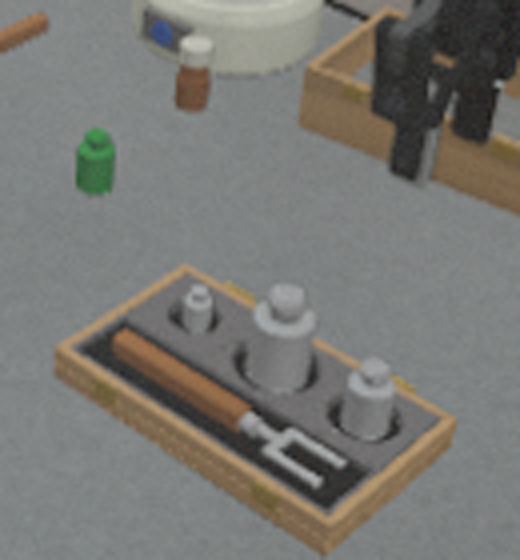

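The wrist view shows the knob tops at (377,85), (371,287) and (375,475), within about 1–2 mm of where they were expected. Everything is upright and seated, and the gripper touches nothing, so I'm handing in.

```bash
python3 -c "
from bench import r
print(r.get_obs()['contact_force']); print(r.hand_in())"
```

```text
[-0.13087775 -0.43810746 -0.33682946]
the job is handed in; nothing more can be done
None
```

I put the fork in the trough and stood the 50 g, 200 g and 500 g weights in the narrow, middle and wide wells. I lowered each one until the arm felt light contact, then opened the fingers only partway so they would not hit its neighbours. I handed in at about 42.5 s of the 112 s allowed; the hand-in gives no verdict.

- **Weights:** in the last wrist picture, the three knob tops were within about 1–2 mm of where an upright weight on its well's bottom should appear. The side picture shows all three upright.
- **Fork:** it lies straight in the trough. Its middle is within about 2 mm of the centre, and it lines up with the trough to within about 1°.
- **Left alone:** the hooked weight, spatula, green weight and turquoise fork look unmoved in the top picture.
- **Robot:** the gripper was clear of everything, and the contact force read about zero.

**Disagreement:** my first rough top-camera fix of the 500 g weight was about 9 mm off the wrist-camera fixes. I used the wrist ones, and the grasp was well centred.

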